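# Load the bench shaker, dial in its run time and start it

### The job

Stand the taller of the two specimen jars upright on the shaker's round platform, inside its rim, and roll the numbered thumbwheel until the face with three dots points straight up, in line with the index marks beside the wheel. Only when the jar is in place and the wheel is set, press the start button down and let it come up again. Leave the shorter jar where it stands.

Things in the scene. Friction and masses are not known exactly. Their poses are not given: they have to be found in the camera images.
- shaker: bench shaker, off-white, 130 (x) x 270 (y) mm, fixed to the worktop. Origin under its centre; x runs from its front to its back (away from the robot at yaw 0), y along its length. Low deck 16 mm high on the +y half with the platform; control housing 48 mm high on the -y half (y -135 to +10 mm) with the thumbwheel and the start button on top
- platform (a point): centre of the platform's flat floor, 20.5 mm above the worktop, 75 mm to +y of the shaker's centre. Platform: steel dish with a thin rim, 86 mm outside, 78 mm inside, rim 6 mm above its floor
- wheel_top (a point): highest point of the thumbwheel's rim, 70 mm above the worktop (22 above the housing), 25 mm to -y of the shaker's centre; stays there as the wheel turns. Axes as the shaker's. Black wheel, 56 mm diameter, 24 wide, partly sunk, axle level along y. Eight rim faces, parted by thin ridges, bear 0 to 7 white dots. A dark index mark on the housing at each side is in line with the axle
- wheel (a joint): wheel angle, rad: n x 0.785 has the face with n dots straight up (three: 2.356). Grows as the top of the rim is drawn to the shaker's -x (front); one step is 22 mm of rim. Runs -0.3 to 5.8, friction about 1 N at the rim, no clicks, stays where left. A shut fingertip pressed on top with a few newtons and drawn level along x turns it; about 2 mm is lost at each touch
- start_top (a point): top of the round grey start button, 26 mm in diameter, in a black collar on the housing, 100 mm to -y and 20 mm to -x of the shaker's centre. Pressed straight down
- start (a joint): travel of the start button in m: 0 up, 0.006 fully down; a spring brings it back, 5 N at full travel
- jar_tall: taller specimen jar with ridged screw lid fixed on, 79 mm high, body 48 mm and lid (top 15 mm) 51 mm in diameter, about 90 g, loose. Origin at the centre of its underside, z up
- jar_short: shorter specimen jar, same shape, 69 mm high, lid 52 mm in diameter, loose; to be left alone. Origin at the centre of its underside
Things that resemble listed ones, but are neither listed nor needed, are in the scene too. What is shaped like the jar_tall but pink or turquoise is not meant.

How it is judged:
On the way, in this order (a step that is already met when the one before it is completed fails the run):
1. the taller jar stands released on the platform and the wheel has three dots up (horizontal distance between jar_tall and platform below 0.016 m and z of jar_tall in the frame of platform between -0.004 and 0.004 m and angle between jar_tall's own z axis and vertical below 0.1 rad and contact force between jar_tall and the fingers below 0.1 N and value of joint wheel between 2.176 and 2.536 rad), for 0.2 s.
2. the start button is pressed down (value of joint start above 0.004 m), for 0.05 s.
3. the start button is up again (value of joint start below 0.002 m), for 0.1 s.
At the end, for the whole second after the job is handed in: Taller jar upright (0.1 rad), at rest and released on the platform floor, within 16 mm of its centre; wheel at three dots within 0.18 rad; after both, start button pressed at least 4 mm, now up again (under 2 mm); shorter jar within 20 mm of its start (all of step 1 and value of joint start below 0.002 m and linear speed of jar_tall below 0.02 m/s and distance of jar_short from where it was at the start of the episode below 0.02 m); the robot touches nothing.
It fails at once if the start button is pressed (over 4 mm) before the jar is in place and the wheel set (value of joint start above 0.004 m and not ((horizontal distance between jar_tall and platform below 0.016 m and z of jar_tall in the frame of platform between -0.004 and 0.004 m and angle between jar_tall's own z axis and vertical below 0.1 rad and contact force between jar_tall and the fingers below 0.1 N) and value of joint wheel between 2.176 and 2.536 rad)).
It fails at once if the taller jar is tipped over (angle between jar_tall's own z axis and vertical above 0.7 rad).
It fails at once if the shorter jar is moved by 20 mm or more (distance of jar_short from where it was at the start of the episode above 0.02 m).
It also fails if it takes over 58 s, if anything falls off the work surface, if the arm or the gripper's body presses on something with over 40 N, if the wrist force passes 120 N, or if a joint passes its speed limit or range.

### The arm

A 7-joint arm with a two-finger parallel gripper is mounted at the origin on a cart in front of the work surface, level with it; the furniture and walls round the work are solid. World frame = base frame: x ahead of the robot, y to its left, z up, the work surface at z = 0. Lengths are in m, angles in rad, forces in N, time in s.
With the tool pointing down it reaches from about 0.35 to 0.9 m from the base axis. Payload 8.1 kg.
Tool frame: the origin (TCP) lies midway between the tips of the shut fingers; the grasp point (between the pads) lies 19 mm behind it; z points along the fingers, y is the line along which they close (so a half turn about z gives the same grasp; the last joint's range is limited). The gripper opens to 92 mm and grips with 3 to 60 N. Pads are 19 mm wide; open, the fingers measure 130 mm over their backs; the gripper's body (75 mm by 190 mm) begins 47 mm behind the grasp point.
Start: joints at [1.073, 0.434, 0.025, 1.573, -0.012, 1.134, -0.075], TCP at [0.24, -0.577, 0.202] pointing down, gripper open.
Joint ranges: [-2.62, 2.62], [-0.44, 2.09], [-1.27, 1.32], [0.08, 2.57], [-1.32, 4.46], [0.12, 2], [-2.74, 2.74]. Speed limits (rad/s): [2.22, 2.22, 3.01, 3.01, 3.14, 3.14, 3.14].

### API

Orientations are given as a rotation vector (axis times angle).
In Python, from cell import arm gives the robot as it stands.
- The arm moves only by the tool carry_out, never from a script. Its arguments are lists of equal length, an entry for each row: "claw": the finger opening in cm, from 0 to 9.18; "delta_pos": the shift along the tool's x, y, z in cm, a list of three; "angular": the turn, a rotation vector about the tool's x, y, z in rad, a list of three. In form: {"claw": [claw, ...], "delta_pos": [[dx, dy, dz], ...], "angular": [[ax, ay, az], ...]}. A call has 1 to 20 rows; each row shifts and turns the commanded pose from where the row before left it, along the tool's axes as they then stand; what a row does not reach is not made up. A row lasts 1/10 s, in which the tool goes at most 50 mm and 8.59 degrees, less where a joint would pass 70% of its speed; a pose out of reach is approached as far as the arm can. A call with a gripper value outside its range is refused whole. The fingers move at their own pace and stop on an object; "force" is the grip in N (left out, the last holds). Time passes only in rows, so rows that do not move let the fingers close. It gives the time, the measured TCP pose, the force, the opening and the grip force at its end, in the units of the state.
- arm.observe(): the state, without advancing time (a new reading comes with each control period).
- arm.get_image(name): name is "scene" or "top"; returns a dict with "frame" (480x640x3 uint8, red, green, blue), "mtx" (3x3 intrinsics, pixels), "T" (4x4, takes a point from camera to world coordinates). Camera axes: x right, y down, z forward; pixel columns grow to the right and rows downward; lengths in m; the calibration is good to about 2 mm. A picture is of the moment at which its call begins. There is no depth.
- arm.sign_off(): hands the job in; it is judged then, once.
Trained networks look in a picture, given as the dict that the camera call returned (one of the last four; its "shot" number tells which), for a name from the list of things; names that differ only in an ending like _2 or _b are one class to them, and where a whole thing is asked for, a point or a joint stands for the part that bears it (a point fixed in the world has none). Each returns a list of dicts, best first, with "conf" (0 to 1); they miss things now and then, are a little off and sometimes report something else, mostly with a low value. They report only what shows in the picture. A call takes as long as a camera call. They do not tell look-alikes from the thing itself.
- arm.look_for(label, picture): "centre" ([column, row] as shares, 0 to 1, of the picture: columns of its width, rows of its height, amid what is visible of it).
- arm.trace(label, picture): "region" (480x640 bool, what is visible of it) and "centre" ([column, row] as shares, 0 to 1, of the picture: columns of its width, rows of its height, amid what is visible of it).
- arm.place_of(label, picture): "centre" ([column, row] as shares, 0 to 1, of the picture: columns of its width, rows of its height: a listed point, or the origin of a listed thing).
The state is a dict: "clock": time; "joints": joint angles; "dq": joint speeds; "joint_efforts": joint torques, N m; "position": TCP position; "ee_rot": TCP orientation; "force": force on the tool from outside, world axes, zero at the start; "ft_torque": the same for the moment, N m; "width": opening from 0.0 (shut) to 1.0 (fully open); "gripper_force": force on a finger pad.
Only numpy, scipy, OpenCV 4.12 (cv2) and the standard library are available. Lean on these libraries where they do the work, as an engineer would, in place of code of your own. Each camera call takes 0.05 s, during which the arm holds its last target. There are 200 camera calls.

## Working session

There is one attempt and no reset: what is moved stays moved. The work goes in short steps, Python scripts to look and compute and a tool call to move; the robot and the scene stay as the last step left them, time stands still between calls to the robot, and variables do not carry over. Pictures are saved under pics/ and viewed, at most 10 in all, crops included, and the job is handed in when it is done.

Besides the shell and the picture viewer there is one more tool, called after "Emit:" as a command line: name --argument value ..., lists and objects as JSON in quotes. carry_out: Moves the arm, as the interface text tells. Its arguments: {"type":"object","properties":{"claw":{"type":"array","items":{"type":"number"}},"delta_pos":{"type":"array","items":{"type":"array","items":{"type":"number"}}},"angular":{"type":"array","items":{"type":"array","items":{"type":"number"}}},"force":{"type":"number"}},"required":["claw","delta_pos","angular"]}

```bash
ls; mkdir -p pics
cat > h.py <<'E'
import numpy as np, cv2
from scipy.spatial.transform import Rotation as R
from cell import arm
def ray(p,c):
    u=c[0]*640;v=c[1]*480
    d=p["T"][:3,:3]@np.linalg.inv(p["mtx"])@np.array([u,v,1.]);return p["T"][:3,3],d
def atz(p,c,z):
    o,d=ray(p,c);return o+d*(z-o[2])/d[2]
def save(p,n): cv2.imwrite("pics/"+n,p["frame"][:,:,::-1])
def proj(p,X):
    T=np.linalg.inv(p["T"]);x=p["mtx"]@(T[:3,:3]@np.array(X)+T[:3,3]);return x[:2]/x[2]
E
python3 - <<'E'
from h import *
np.set_printoptions(precision=4,suppress=True)
Z=dict(platform=.0205,wheel_top=.07,start_top=.05,jar_tall=0,jar_short=0,shaker=0)
for n in("top","scene"):
    p=arm.get_image(n);save(p,n+"0.png");print(n,p["T"][:3,3])
    for k,z in Z.items():
        for r in arm.place_of(k,p)[:4]:
            print(k,round(r["conf"],2),np.array(r["centre"])*[640,480],atz(p,r["centre"],z))
s=arm.observe();print(s["position"],s["ee_rot"],R.from_rotvec(s["ee_rot"]).as_matrix(),s["clock"])
E
```

```text
pics
top [ 0.245  -0.1273  1.6308]
platform 0.85 [255.424 228.48 ] [0.4812 0.0713 0.0205]
wheel_top 0.61 [279.296 231.888] [ 0.4611 -0.0124  0.07  ]
start_top 0.46 [304.32  243.696] [ 0.4229 -0.0926  0.05  ]
jar_tall 0.64 [438.976 227.808] [ 0.4729 -0.5495  0.    ]
jar_tall 0.59 [353.6   224.208] [ 0.4916 -0.2603  0.    ]
jar_tall 0.57 [452.48 266.88] [ 0.3395 -0.5878  0.    ]
jar_tall 0.48 [380.992 213.888] [ 0.5251 -0.3547  0.    ]
jar_short 0.67 [183.232 240.096] [0.4497 0.3193 0.    ]
shaker 0.92 [276.224 231.792] [0.4713 0.0032 0.    ]
scene [ 0.6279 -0.7723  0.9677]
platform 0.8 [331.52  197.616] [0.4778 0.0796 0.0205]
platform 0.21 [344.704 145.392] [0.4748 0.3054 0.0205]
wheel_top 0.88 [314.688 209.184] [ 0.4503 -0.0147  0.07  ]
start_top 0.61 [298.816 230.304] [ 0.4218 -0.0775  0.05  ]
jar_tall 0.93 [209.216 434.784] [ 0.3591 -0.5934  0.    ]
jar_tall 0.91 [313.792 304.896] [ 0.5016 -0.2563  0.    ]
jar_tall 0.77 [268.928 427.584] [ 0.4741 -0.5531  0.    ]
jar_short 0.81 [342.528 148.32 ] [0.4672 0.3135 0.    ]
shaker 0.85 [324.416 218.016] [0.4702 0.0182 0.    ]
[ 0.2404 -0.5769  0.2019] [3.0806 0.616  0.    ] [[ 0.9231  0.3846  0.    ]
 [ 0.3846 -0.9231 -0.    ]
 [-0.      0.     -1.    ]] 0.7
```

View pics/top0.png

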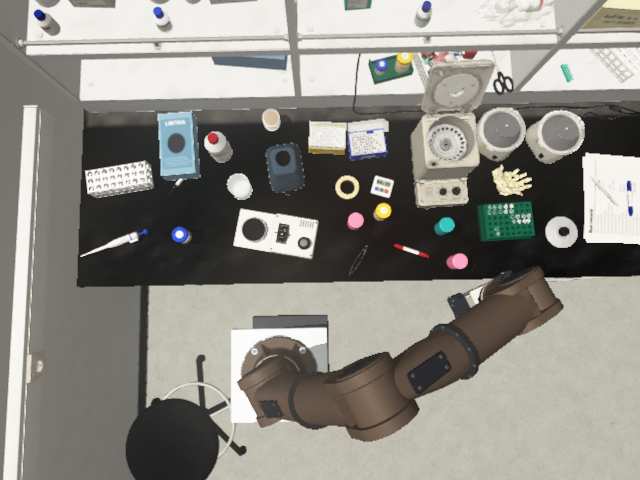

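View pics/scene0.png

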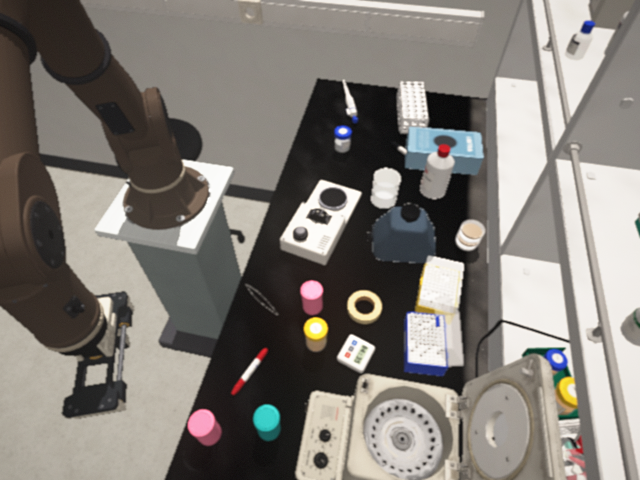

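Top view: yellow-lid jar at (382,212), which is the only non-pink/turquoise tall candidate. The blue-lid short jar is at (181,235) and the shaker is around (277,233), slightly turned. I'll fit poses more exactly next.

```bash
cat > m.py <<'E'
from h import *
from scipy.optimize import minimize
np.set_printoptions(precision=4,suppress=True)
P=[arm.get_image("top"),arm.get_image("scene")]
S=[arm.trace("shaker",p)[0]["region"] for p in P]
def pts(x,y,a,L):
    c,s=np.cos(a),np.sin(a);return [[x+c*l[0]-s*l[1],y+s*l[0]+c*l[1],l[2]] for l in L]
def box(y0,y1,h): return [[a,b,c] for a in(-.065,.065) for b in(y0,y1) for c in(0,h)]
def sil(p,q):
    m=np.zeros((480*4,640*4),np.uint8)
    for L in(box(-.135,.01,.048),box(-.135,.135,.016)):
        h=cv2.convexHull(np.float32([proj(p,X) for X in pts(*q,L)]))
        cv2.fillPoly(m,[np.int32(h*4+2)],1)
    return m
B=[cv2.resize(s.astype(np.uint8),None,fx=4,fy=4,interpolation=cv2.INTER_NEAREST) for s in S]
def f(q,ids):
    r=0
    for i in ids: m=sil(P[i],q);r+=1-(m&B[i]).sum()/(m|B[i]).sum()
    return r
for ids in([0],[1],[0,1]):
    x0=np.array([.471,.005,-.228])
    o=minimize(f,x0,args=(ids,),method="Nelder-Mead",options=dict(initial_simplex=[x0,x0+[.01,0,0],x0+[0,.01,0],x0+[0,0,.05]]))
    print(ids,o.x,o.fun)
q=o.x
for n,l in dict(platform=[0,.075,.0205],wheel=[0,-.025,.07],start=[-.02,-.1,.05]).items():
    X=pts(*q,[l])[0];print(n,np.array(X),[proj(p,X) for p in P])
for nm,guess,h in(("yellow",[.525,-.35,.079],(20,35)),("blue",[.46,.316,.069],(105,128))):
    for p in P:
        hsv=cv2.cvtColor(p["frame"],cv2.COLOR_RGB2HSV)
        m=((hsv[...,0]>h[0])&(hsv[...,0]<h[1])&(hsv[...,1]>110)&(hsv[...,2]>60)).astype(np.uint8)
        n,lab,st,ce=cv2.connectedComponentsWithStats(m)
        g=proj(p,guess);k=min((i for i in range(1,n) if st[i,4]>15),key=lambda i:np.hypot(*(ce[i]-g)))
        c=(ce[k]+.5)/[640,480];print(nm,g,ce[k],st[k],atz(p,c,guess[2]-.006))
big=[]
for p,(u,v),w in((P[0],(278,233),50),(P[1],(322,220),50)):
    big.append(cv2.resize(p["frame"][v-w:v+w,u-w:u+w],(400,400),interpolation=cv2.INTER_CUBIC))
cv2.imwrite("pics/crop1.png",np.hstack(big)[:,:,::-1])
E
python3 m.py
```

```text
[0] [ 0.4629  0.0022 -0.2028] 0.025648437198905416
[1] [ 0.4663  0.0063 -0.1794] 0.04660763340034679
[0, 1] [ 0.4642  0.0036 -0.1953] 0.0854743020555987
platform [0.4787 0.0772 0.0205] [array([253.6803, 229.248 ]), array([331.6788, 198.2729])]
wheel [ 0.4593 -0.0209  0.07  ] [array([281.926 , 232.3602]), array([317.5311, 211.471 ])]
start [ 0.4251 -0.0906  0.05  ] [array([303.7076, 243.0363]), array([298.8682, 234.4091])]
yellow [382.7782 209.7657] [382.9647 209.9235] [375 202  17  17 170] [ 0.5239 -0.353   0.073 ]
yellow [314.4637 326.7308] [315.3295 328.7926] [303 317  25  24 352] [ 0.5285 -0.3524  0.073 ]
blue [178.5033 234.4205] [178.9512 233.9085] [171 226  17  17 164] [0.4608 0.3146 0.063 ]
blue [341.2936 130.3363] [342.4471 131.7471] [334 125  19  14 170] [0.4655 0.3154 0.063 ]
```

View pics/crop1.png

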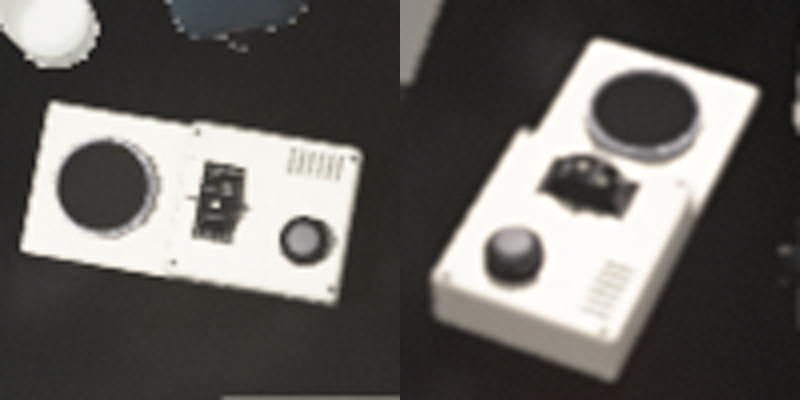

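Run:
```python
from h import *
b=[]
for n,(u,v) in(("top",(282,233)),("scene",(318,213))):
    f=np.mean([arm.get_image(n)["frame"].astype(float) for _ in range(4)],0)
    w=13
    c=f[v-w:v+w,u-w:u+w]
    c=np.clip(c*1.3,0,255).astype(np.uint8)
    b.append(cv2.resize(c,(400,400),interpolation=cv2.INTER_LANCZOS4))
cv2.imwrite("pics/crop2.png",np.hstack(b)[:,:,::-1])
```

```text
(no output)
```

View pics/crop2.png

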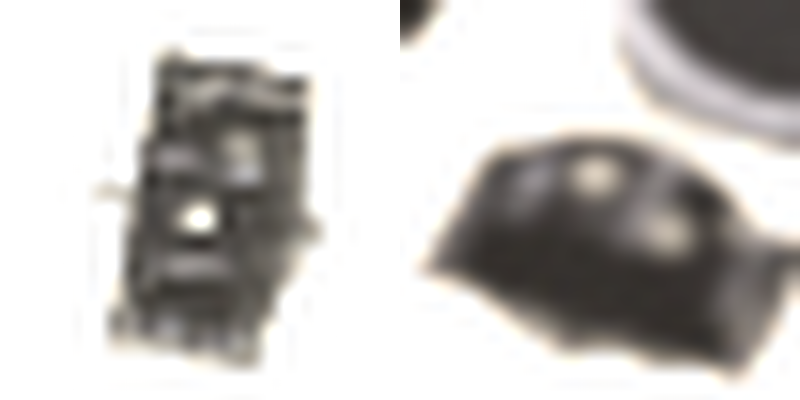

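```bash
cat > unwrap.py <<'E'
from h import *
import sys
Q=dict(top=[.4629,.0022,-.2028],scene=[.4663,.0063,-.1794])
def un(n,k=3):
    ps=[arm.get_image(n) for _ in range(k)];p=ps[0];f=np.mean([a["frame"].astype(np.float32) for a in ps],0)
    x,y,a=Q[n];a=-.2 ;c,s=np.cos(a),np.sin(a)
    th=np.radians(np.arange(80,-81,-.5));ys=np.linspace(-.018,.018,120)   # rows: back(+x) at top
    TH,Y=np.meshgrid(th,ys,indexing="ij");X=.028*np.sin(TH);Zz=.042+.028*np.cos(TH);Y=-.025-Y*1
    W=np.stack([x+c*X-s*Y,y+s*X+c*Y,Zz],-1).reshape(-1,3)
    T=np.linalg.inv(p["T"]);v=(W@T[:3,:3].T+T[:3,3])@p["mtx"].T;uv=(v[:,:2]/v[:,2:]).astype(np.float32).reshape(*TH.shape,2)
    im=cv2.remap(f,uv[...,0],uv[...,1],cv2.INTER_CUBIC)
    im=np.clip(im*1.3,0,255).astype(np.uint8)[:,:,::-1].copy()
    for d in range(-80,81,20): 
        r=int((80-d)/.5);cv2.line(im,(0,r),(5 if d else 14,r),(0,0,255),1)
    return cv2.resize(im,(300,560),interpolation=cv2.INTER_CUBIC)
cv2.imwrite("pics/"+sys.argv[1],np.hstack([un("top"),un("scene")]))
E
python3 unwrap.py un0.png
```

```text
(no output)
```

View pics/un0.png

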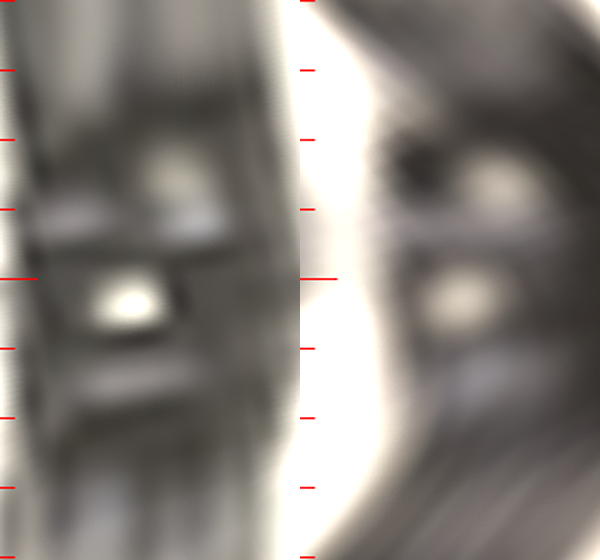

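The unwrapped wheel (left top view, right scene view) shows one dot about 6° forward of top, ridges at +17° and −29°, and a blank face in front, so the wheel is at about 0.9 rad. I'll do the jar first, starting by turning the tool so it closes along the shaker's x.

Emit:
carry_out --claw '[9.18,9.18,9.18,9.18,9.18,9.18,9.18,9.18]' --delta_pos '[[0,0,0],[0,0,0],[0,0,0],[0,0,0],[0,0,0],[0,0,0],[0,0,0],[0,0,0]]' --angular '[[0,0,-0.14],[0,0,-0.14],[0,0,-0.14],[0,0,-0.14],[0,0,-0.14],[0,0,-0.14],[0,0,-0.14],[0,0,0]]' --force 15

```text
clock: 2.4
position: [0.2402, -0.577, 0.2018]
ee_rot: [2.426, 1.996, 0.0]
force: [0.4, 0.0, -0.7]
width: 0.995
gripper_force: 0.0
```

```bash
cat > go.py <<'E'
from h import *
import sys
np.set_printoptions(precision=4,suppress=True)
t=np.array([float(a) for a in sys.argv[1:4]])
s=arm.observe();M=R.from_rotvec(s["ee_rot"]).as_matrix()
print("pos",s["position"],"y-yaw",np.degrees(np.arctan2(M[1,1],M[0,1])),"tilt",M[:,2],"q",np.array(s["joints"]),"clock",s["clock"])
print("F",np.array(s["force"]),"w",s["width"],s["gripper_force"])
print("delta tool cm",M.T@(t-s["position"])*100)
E
python3 go.py .526 -.3525 .2
```

```text
pos [ 0.2402 -0.577   0.2018] y-yaw -11.121130589503473 tilt [ 0.0001  0.0001 -1.    ] q [ 1.2234  0.4463 -0.1939  1.5591  0.0913  1.1451  0.8163] clock 2.4
F [ 0.4339  0.0374 -0.7155] w 0.9954362603147785 0.0
delta tool cm [27.5432 23.7144  0.1836]
```

Emit:
carry_out --claw '[9.18,9.18,9.18,9.18,9.18,9.18,9.18,9.18,9.18,9.18,9.18,9.18]' --delta_pos '[[2.75,2.37,0],[2.75,2.37,0],[2.75,2.37,0],[2.75,2.37,0],[2.75,2.37,0],[2.75,2.37,0],[2.75,2.37,0],[2.75,2.37,0],[2.75,2.37,0],[2.75,2.37,0],[0,0,0],[0,0,0]]' --angular '[[0,0,0],[0,0,0],[0,0,0],[0,0,0],[0,0,0],[0,0,0],[0,0,0],[0,0,0],[0,0,0],[0,0,0],[0,0,0],[0,0,0]]'

```text
clock: 3.6
position: [0.5271, -0.3525, 0.2016]
ee_rot: [-2.429, -1.992, -0.0]
force: [-0.8, -0.4, 0.4]
width: 0.999
gripper_force: 0.0
```

```bash
python3 go.py .526 -.3525 .05
python3 - <<'E'
from h import *
p=arm.get_image("scene");b=cv2.resize(p["frame"][230:430,180:440],(780,600),interpolation=cv2.INTER_CUBIC);cv2.imwrite("pics/g1.png",b[:,:,::-1])
E
```

```text
pos [ 0.5271 -0.3525  0.2016] y-yaw -11.305482698998649 tilt [-0.0002  0.0002 -1.    ] q [ 0.6899  0.4694 -0.2756  1.5299  0.1345  1.1612  0.1916] clock 3.6
F [-0.8283 -0.3584  0.3521] w 0.998597749561989 0.0
delta tool cm [-0.0276 -0.1029 15.1641]
```

View pics/g1.png

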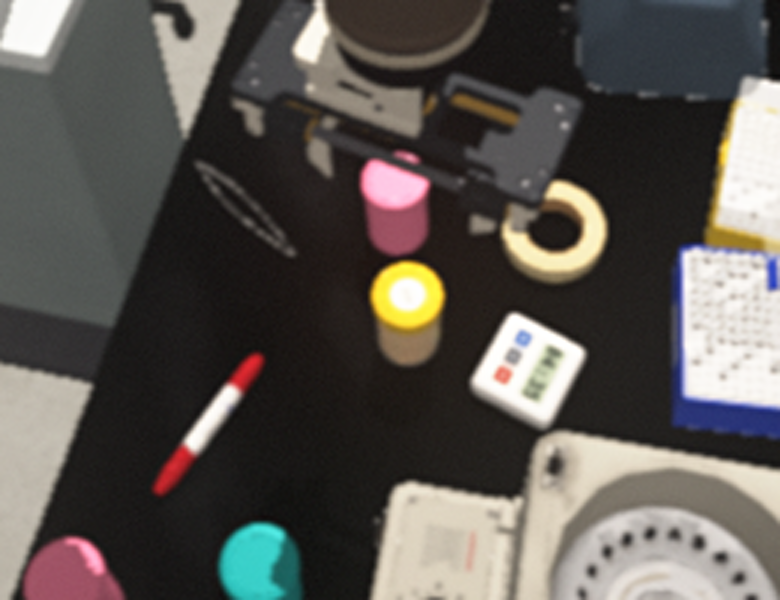

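The open gripper is over the yellow jar (lid at (407,295)). The timer beside it is flat, so the fingers are clear. Descending.

Emit:
carry_out --claw '[9.18,9.18,9.18,9.18,9.18,9.18,9.18,9.18,5,4,4,4,4,4,4]' --delta_pos '[[0,0,2],[0,0,2.5],[0,0,2.5],[0,0,2.5],[0,0,2.5],[0,0,2],[0,-0.1,1.2],[0,0,0],[0,0,0],[0,0,0],[0,0,0],[0,0,0],[0,0,0],[0,0,0],[0,0,0]]' --angular '[[0,0,0],[0,0,0],[0,0,0],[0,0,0],[0,0,0],[0,0,0],[0,0,0],[0,0,0],[0,0,0],[0,0,0],[0,0,0],[0,0,0],[0,0,0],[0,0,0],[0,0,0]]' --force 15

```text
clock: 5.15
position: [0.5256, -0.3533, 0.05]
ee_rot: [2.428, 1.993, 0.0]
force: [-0.3, -0.1, 0.0]
width: 0.514
gripper_force: 15.0
```

```bash
python3 go.py .479 .076 .2
```

```text
pos [ 0.5256 -0.3533  0.05  ] y-yaw -11.233617062665187 tilt [ 0.0003 -0.0003 -1.    ] q [ 0.6764  0.6153 -0.2532  1.6929  0.1925  0.8574  0.1453] clock 5.15
F [-0.2804 -0.1093  0.0155] w 0.5138974041105944 14.995254872146688
delta tool cm [ 41.1951 -12.925  -15.0134]
```

Emit:
carry_out --claw '[4,4,4,4,4,4,4]' --delta_pos '[[0,0,-1],[0,0,-2],[0,0,-2],[0,0,-3],[0,0,-3],[0,0,-2],[0,0,0]]' --angular '[[0,0,0],[0,0,0],[0,0,0],[0,0,0],[0,0,0],[0,0,0],[0,0,0]]' --force 25

```text
clock: 5.85
position: [0.5272, -0.354, 0.1838]
ee_rot: [2.424, 1.99, 0.003]
force: [0.7, 0.2, -1.2]
width: 0.504
gripper_force: 24.9
```

```bash
python3 go.py .479 .076 .18
python3 - <<'E'
from h import *
p=arm.get_image("scene")
s=arm.observe()
print(proj(p,s["position"]))
b=cv2.resize(p["frame"][200:350,220:420],(800,600),interpolation=cv2.INTER_CUBIC);cv2.imwrite("pics/g2.png",b[:,:,::-1])
E
```

```text
pos [ 0.5272 -0.354   0.1838] y-yaw -11.235119851010731 tilt [ 0.0051 -0.0029 -1.    ] q [ 0.6927  0.4809 -0.2762  1.5575  0.1413  1.1169  0.1889] clock 5.85
F [ 0.663   0.2378 -1.2357] w 0.5042038448413865 24.909904153319076
delta tool cm [ 41.2333 -13.104    0.2301]
[314.19502206 305.16989479]
```

View pics/g2.png

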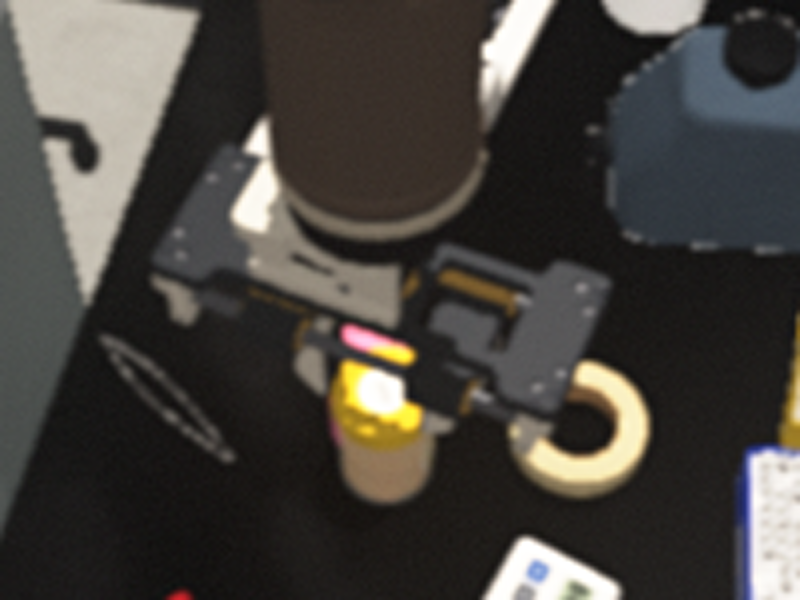

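Run:
```python
from h import *
p=arm.get_image("scene");T=p["T"]
for u,v,z in((315.75,297.5,.2128),(316.5,323.5,.1338)):
    print(atz(p,[u/640,v/480],z))
# original jar, same estimate from lid label in scene g1 (408,295)/3+(180,230)
print(atz(p,[(180+408/3)/640,(230+295/3)/480],.079))
```

```text
[ 0.5294872  -0.35329584  0.2128    ]
[ 0.53382113 -0.36812499  0.1338    ]
[ 0.52906084 -0.35296142  0.079     ]
```

Jar held upright and centred (lid at (378,395) between the fingers at (315,355) and (435,415)). Carrying it to the platform.

Emit:
carry_out --claw '[4,4,4,4,4,4,4,4,4,4,4,4,4,4,4,4,4,4]' --delta_pos '[[1.4,-0.4,0],[2,-0.64,0],[2.75,-0.87,0],[2.75,-0.87,0],[2.75,-0.87,0],[2.75,-0.87,0],[2.75,-0.87,0],[2.75,-0.87,0],[2.75,-0.87,0],[2.75,-0.87,0],[2.75,-0.87,0],[2.75,-0.87,0],[2.75,-0.87,0],[2.75,-0.87,0],[2.75,-0.87,0],[2.1,-0.7,0],[0,0,0],[0,0,0]]' --angular '[[0,0,0],[0,0,0],[0,0,0],[0,0,0],[0,0,0],[0,0,0],[0,0,0],[0,0,0],[0,0,0],[0,0,0],[0,0,0],[0,0,0],[0,0,0],[0,0,0],[0,0,0],[0,0,0],[0,0,0],[0,0,0]]'

```text
clock: 7.75
position: [0.4765, 0.0774, 0.179]
ee_rot: [-2.426, -1.995, 0.003]
force: [0.1, -1.2, -0.5]
width: 0.508
gripper_force: 24.9
```

```bash
python3 go.py .479 .0765 .0712
```

```text
pos [0.4765 0.0774 0.179 ] y-yaw -11.119090819541249 tilt [-0.0019 -0.0005 -1.    ] q [ 0.112   0.2709 -0.4679  1.909   0.144   0.9963 -0.6141] clock 7.75
F [ 0.1387 -1.2204 -0.4506] w 0.5076915042209895 24.90948394013685
delta tool cm [-0.0324  0.2841 10.7776]
```

Emit:
carry_out --claw '[4,4,4,4,4,4,4,4,4]' --delta_pos '[[0,0.1,1.5],[0,0.1,2.5],[0,0,2.5],[0,0,2],[0,0,1],[0,0,0.5],[0,0,0.4],[0,0,0],[0,0,0]]' --angular '[[0,0,0],[0,0,0],[0,0,0],[0,0,0],[0,0,0],[0,0,0],[0,0,0],[0,0,0],[0,0,0]]'

```text
clock: 8.65
position: [0.4802, 0.0765, 0.0764]
ee_rot: [2.428, 1.993, 0.001]
force: [0.3, 0.3, -0.7]
width: 0.506
gripper_force: 24.9
```

```bash
python3 go.py .479 .0765 .0712;python3 - <<'E'
from h import *
p=arm.get_image("scene")
b=cv2.resize(p["frame"][130:280,230:430],(800,600),interpolation=cv2.INTER_CUBIC);cv2.imwrite("pics/g3.png",b[:,:,::-1])
E
```

```text
pos [0.4802 0.0765 0.0764] y-yaw -11.240223561729524 tilt [ 0.0011  0.0001 -1.    ] q [ 0.067   0.4053 -0.4298  2.0245  0.2415  0.7588 -0.7046] clock 8.65
F [ 0.2543  0.2517 -0.6884] w 0.5058215802823837 24.909891615388915
delta tool cm [-0.0262 -0.1222  0.5242]
```

View pics/g3.png

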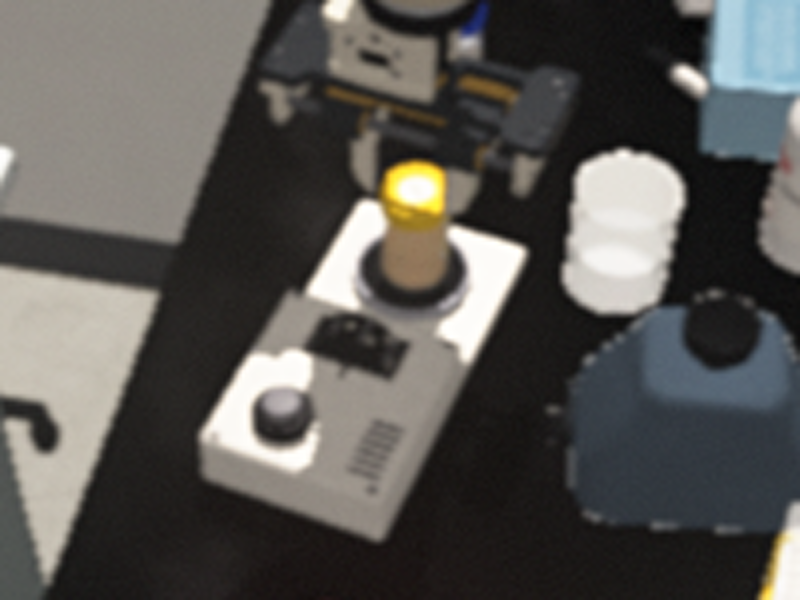

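Jar (axis at column 413) is centred over the dish (411,275). Lowering the last 5 mm.

Emit:
carry_out --claw '[4,4,4,4]' --delta_pos '[[0,-0.1,0.3],[0,0,0.25],[0,0,0],[0,0,0]]' --angular '[[0,0,0],[0,0,0],[0,0,0],[0,0,0]]'

```text
clock: 9.1
position: [0.4789, 0.0767, 0.0704]
ee_rot: [2.428, 1.993, 0.0]
force: [0.2, 0.3, 0.4]
width: 0.508
gripper_force: 25.0
```

Emit:
carry_out --claw '[5.5,6.5,8,9.18,9.18,9.18,9.18,9.18,9.18,9.18]' --delta_pos '[[0,0,0],[0,0,0],[0,0,0],[0,0,0],[0,0,0],[0,0,-1],[0,0,-2.5],[0,0,-3],[0,0,-3],[0,0,-2]]' --angular '[[0,0,0],[0,0,0],[0,0,0],[0,0,0],[0,0,0],[0,0,0],[0,0,0],[0,0,0],[0,0,0],[0,0,0]]'

```text
clock: 10.1
position: [0.4794, 0.077, 0.1881]
ee_rot: [2.427, 1.993, 0.004]
force: [0.2, -0.0, 0.2]
width: 1.003
gripper_force: 0.0
```

```bash
python3 - <<'E'
from h import *
p=arm.get_image("scene")
q=[.4663,.0063,-.19]
print([np.array(r["centre"])*[640,480] for n in("platform","jar_tall") for r in arm.place_of(n,p)[:5]], arm.observe()["position"])
E
python3 go.py .466 -.022 .12
```

```text
[array([328.704, 195.6  ]), array([212.096, 432.288]), array([329.792, 197.616]), array([268.8  , 427.392]), array([311.616, 306.912])] [0.4796673  0.07685899 0.18705599]
pos [0.4797 0.0769 0.1871] y-yaw -11.248549363747005 tilt [ 0.0033  0.0004 -1.    ] q [ 0.1186  0.2642 -0.4719  1.8955  0.1415  1.0109 -0.6106] clock 10.25
F [ 0.2269 -0.4108  0.0236] w 1.0066965416035858 0.0
delta tool cm [-9.9693  0.5668  6.6974]
```

Emit:
carry_out --claw '[6,3,0,0,0,0,0,0,0,0,0,0,0,0]' --delta_pos '[[-1.5,0.1,0],[-2.5,0.3,0],[-2.5,0.3,0],[-2,0.3,0],[-1.5,0.1,0],[0,0,2],[0,0,2],[0,0,2],[0,0,2],[0,0,1.3],[0,0,0.7],[0,0,0],[0,0,0],[0,0,0]]' --angular '[[0,0,0],[0,0,0],[0,0,0],[0,0,0],[0,0,0],[0,0,0],[0,0,0],[0,0,0],[0,0,0],[0,0,0],[0,0,0],[0,0,0],[0,0,0],[0,0,0]]' --force 20

```text
clock: 11.65
position: [0.4705, -0.0236, 0.0859]
ee_rot: [2.428, 1.993, 0.001]
force: [-0.2, -0.7, -0.9]
width: -0.0
gripper_force: 0.0
```

```bash
python3 go.py .4712 -.0239 .07
python3 - <<'E'
from h import *
p=arm.get_image("scene")
b=cv2.resize(p["frame"][130:280,230:430],(800,600),interpolation=cv2.INTER_CUBIC);cv2.imwrite("pics/g4.png",b[:,:,::-1])
E
```

```text
pos [ 0.4705 -0.0236  0.0859] y-yaw -11.238815274612676 tilt [ 0.001  -0.0001 -1.    ] q [ 0.2516  0.3644 -0.3959  2.0518  0.201   0.7605 -0.4634] clock 11.65
F [-0.2462 -0.6724 -0.8768] w -8.538816324990206e-05 0.0
delta tool cm [-0.0188  0.0693  1.5922]
```

View pics/g4.png

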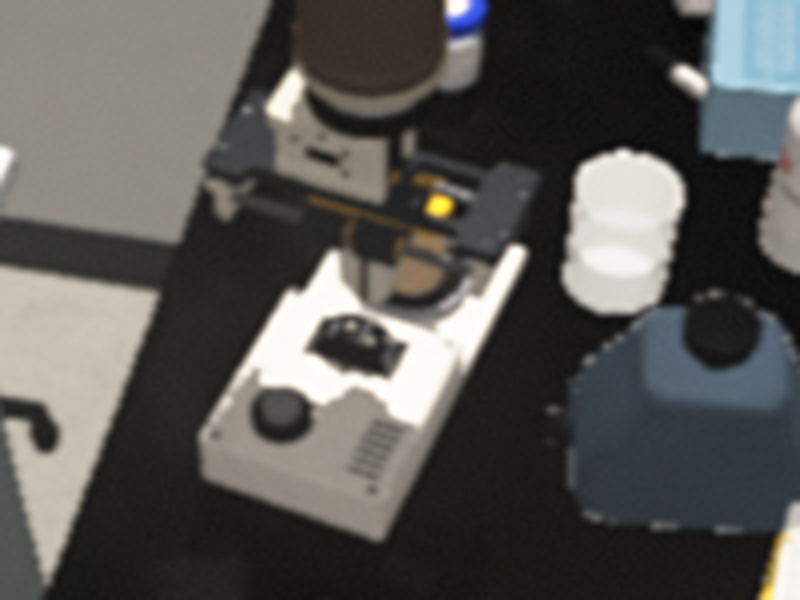

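The jar stands in the dish. The shut fingertip at (375,303) is above the back part of the wheel at (355,340). Lowering to touch.

Emit:
carry_out --claw '[0,0,0,0,0]' --delta_pos '[[0,0,0.8],[0,0,0.5],[0,0,0.2],[0,0,0.1],[0,0,0]]' --angular '[[0,0,0],[0,0,0],[0,0,0],[0,0,0],[0,0,0]]'

```text
clock: 12.2
position: [0.47, -0.0235, 0.0691]
ee_rot: [-2.428, -1.993, 0.0]
force: [0.9, -0.2, 0.4]
width: 0.006
gripper_force: 0.0
```

Emit:
carry_out --claw '[0,0]' --delta_pos '[[0,0,0.15],[0,0,0]]' --angular '[[0,0,0],[0,0,0]]'

```text
clock: 12.4
position: [0.4701, -0.0236, 0.0678]
ee_rot: [2.428, 1.993, -0.0]
force: [-0.2, -0.1, -0.7]
width: 0.004
gripper_force: 0.0
```

Emit:
carry_out --claw '[0,0,0]' --delta_pos '[[0,0,0.1],[0,0,0.1],[0,0,0]]' --angular '[[0,0,0],[0,0,0],[0,0,0]]'

```text
clock: 12.7
position: [0.47, -0.0236, 0.0657]
ee_rot: [-2.428, -1.993, 0.0]
force: [-0.5, 0.6, 0.5]
width: 0.007
gripper_force: 0.0
```

Emit:
carry_out --claw '[0,0,0]' --delta_pos '[[0,0,0.1],[0,0,0.1],[0,0,0]]' --angular '[[0,0,0],[0,0,0],[0,0,0]]'

```text
clock: 13.0
position: [0.47, -0.0236, 0.0637]
ee_rot: [-2.428, -1.993, 0.0]
force: [-0.3, 0.1, -0.4]
width: 0.008
gripper_force: 0.0
```

Emit:
carry_out --claw '[0,0,0]' --delta_pos '[[0,0,-0.4],[0,-0.5,0],[0,0,0]]' --angular '[[0,0,0],[0,0,0],[0,0,0]]'

```text
clock: 13.3
position: [0.4645, -0.0225, 0.068]
ee_rot: [-2.428, -1.994, 0.0]
force: [0.7, 0.6, 0.3]
width: 0.004
gripper_force: 0.0
```

```bash
python3 go.py .4594 -.0216 .07
python3 - <<'E'
from h import *
for n in("top","scene"):
  p=arm.get_image(n)
  for k,z in(("wheel_top",.07),("start_top",.05),("platform",.0205)):
    for r in arm.place_of(k,p)[:1]: print(n,k,r["conf"],np.array(r["centre"])*[640,480],atz(p,r["centre"],z))
E
```

```text
pos [ 0.4645 -0.0225  0.068 ] y-yaw -11.225080026026635 tilt [-0.0003 -0.0001 -1.    ] q [ 0.241   0.3841 -0.3881  2.0823  0.2186  0.7134 -0.4837] clock 13.3
F [0.6735 0.5651 0.2727] w 0.0042815896598821625 0.0
delta tool cm [-0.0074 -0.5171 -0.2047]
top start_top 0.6 [304.576 243.408] [ 0.42386028 -0.09343893  0.05      ]
top platform 0.63 [252.672 226.416] [0.48840777 0.08051702 0.0205    ]
scene wheel_top 0.85 [319.872 211.008] [ 0.46500277 -0.01804992  0.07      ]
scene start_top 0.47 [301.12  230.784] [ 0.42802376 -0.07778154  0.05      ]
scene platform 0.75 [329.216 196.416] [0.47045939 0.08270611 0.0205    ]
```

Emit:
carry_out --claw '[0,0,0]' --delta_pos '[[0,0,0.1],[0,0,0.1],[0,0,0]]' --angular '[[0,0,0],[0,0,0],[0,0,0]]'

```text
clock: 14.0
position: [0.465, -0.0226, 0.0656]
ee_rot: [-2.428, -1.993, 0.0]
force: [0.9, 1.0, 0.9]
width: 0.001
gripper_force: 0.0
```

Emit:
carry_out --claw '[0,0,0]' --delta_pos '[[0,0,0.1],[0,0,0.1],[0,0,0]]' --angular '[[0,0,0],[0,0,0],[0,0,0]]'

```text
clock: 14.3
position: [0.4651, -0.0226, 0.0637]
ee_rot: [-2.428, -1.993, 0.0]
force: [0.3, -0.0, 0.0]
width: 0.004
gripper_force: 0.0
```

Emit:
carry_out --claw '[0,0,0]' --delta_pos '[[0,0,0.1],[0,0,0.1],[0,0,0]]' --angular '[[0,0,0],[0,0,0],[0,0,0]]'

```text
clock: 14.6
position: [0.4651, -0.0226, 0.0617]
ee_rot: [-2.428, -1.993, 0.0]
force: [0.0, -0.4, 0.4]
width: 0.003
gripper_force: 0.0
```

Run:
```python
from h import *
s=arm.observe();t=np.array(s["position"]);b=[]
for n in("scene","top"):
    p=arm.get_image(n);save(p,n+"_c.png")
    w=np.array([.4594,-.0216,.07]);g=proj(p,w);u,v=np.int32(g);k=30 if n=="scene" else 25
    im=cv2.resize(p["frame"][v-k:v+k,u-k:u+k],(400,400),interpolation=cv2.INTER_CUBIC)[:,:,::-1].copy()
    for X,c in((t,(0,0,255)),(w,(0,255,0))):
        q=(proj(p,X)-[u-k,v-k])*200/k;print(n,q);cv2.circle(im,tuple(int(a) for a in q),4,c,1)
    b.append(im)
    old=cv2.imread("pics/"+n+"0.png")[v-k:v+k,u-k:u+k];b.append(cv2.resize(old,(400,400),interpolation=cv2.INTER_CUBIC))
o=np.vstack([np.hstack(b[:2]),np.hstack(b[2:])]);cv2.imwrite("pics/last.png",cv2.resize(o,(600,600)))
```

```text
scene [216.91072315 222.36725273]
scene [203.3648942  204.45839382]
top [204.87329908 191.51555933]
top [201.08525819 202.65152876]
```

View pics/last.png

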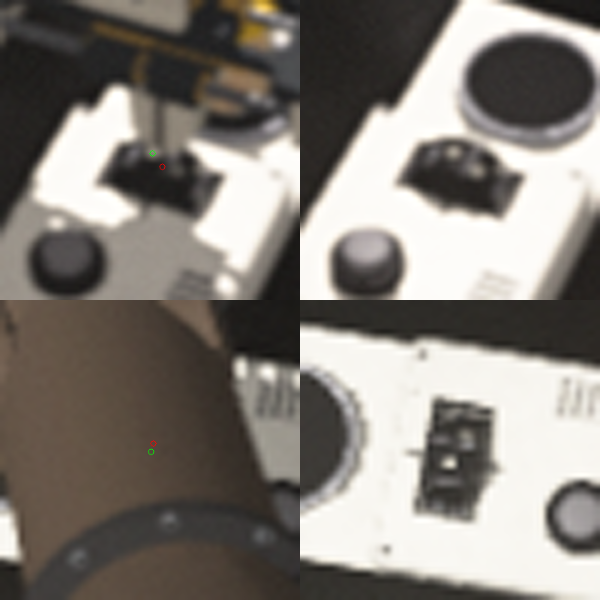

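The scene view shows the shut tips at about (158,152) of the top-left panel, ending at the wheel's far edge. The projected TCP (162,166) lies lower, on the wheel. I'll check the projection against the earlier free view.

Run:
```python
from h import *
np.set_printoptions(precision=1,suppress=True,linewidth=250)
p=arm.get_image("scene");g=cv2.imread("pics/g4.png",0)
q=(proj(p,[.4705,-.0236,.0859])-[230,130])*4;print("tcp in g4",q)
s=cv2.resize(g,(200,150),interpolation=cv2.INTER_AREA)
u,v=np.int32(q/4);print(u,v);print(s[v-8:v+14,u-12:u+12])
c=cv2.imread("pics/scene_c.png",0);P=proj(p,[.4651,-.0226,.0617]);u,v=np.int32(P);print(u,v);print(c[v-12:v+10,u-12:u+12])
o=cv2.imread("pics/scene0.png",0);print(o[v-12:v+10,u-12:u+12])
```

```text
tcp in g4 [366.  315.7]
91 78
[[252 252 251 251 250 241 208 161 137 128 109  80  79 112 131 135 136 134 127 124 122 124 124 123]
 [253 252 251 250 251 249 238 204 161 134 109  80  80 112 132 136 136 134 123 116 118 122 126 125]
 [252 251 250 250 251 251 250 238 201 153 111  78  81 111 130 136 136 131 115  98  99 110 116 116]
 [251 250 250 250 250 251 252 251 237 191 129  82  80 111 132 137 134 121  95  68  63  74  84  90]
 [250 250 250 250 250 250 251 252 251 231 171 106  90 112 128 130 121 100  67  41  36  42  48  53]
 [251 251 250 250 250 250 251 251 253 249 215 150 114 115 120 117 102  78  55  38  34  33  33  33]
 [251 251 251 252 252 252 253 253 254 253 238 190 149 130 120 110 100  86  73  63  59  50  47  44]
 [252 252 254 254 253 249 245 244 245 245 236 212 188 172 150 129 116 106  97  92  88  82  77  74]
 [252 246 239 238 228 204 181 172 170 173 177 186 196 199 191 179 166 150 130 116 107 101  99  98]
 [245 208 167 152 139 118  94  84  89  89  93 113 144 173 191 208 221 215 198 177 154 134 123 116]
 [221 147  88  78  90  88  76  92 122 110  77  68  94 126 146 181 224 244 245 24
[... 4774 characters left out ...]
8  83]
 [113  83  54  40  36  37  38  38  40  39  38  38  40  37  42  47  43  39  47  64  75  70  68  92]
 [189 162 118  75  49  39  41  39  38  39  40  37  38  38  36  35  40  40  57  76  81  72  81 135]
 [251 246 215 157 101  70  58  47  40  38  41  40  39  38  37  38  38  43  62  82  86  81 102 176]
 [253 254 253 236 181 130 100  79  57  46  42  41  41  39  35  37  37  42  61  81  93  95 135 215]
 [251 252 253 253 239 194 154 124  92  67  67  65  58  46  40  39  36  39  50  75  94 115 175 241]
 [251 251 252 253 252 241 217 180 132 116 124 125 110  90  68  57  48  42  50  75  99 147 217 249]
 [251 251 251 252 252 253 251 235 201 197 212 213 203 168 135 118 116 105  85  89 124 196 245 253]]
```

The shut tips sit about 20 mm to +y of the reported TCP: the wheel stays unoccluded, and the jar was gripped on a chord of about 47 mm. I'll correct for this by shifting −20 mm along tool x and touching again.

Emit:
carry_out --claw '[0,0,0,0,0,0,0,0,0]' --delta_pos '[[0,0,-1.3],[0,0,-1],[-1,0,0],[-1,0,0],[0,0,0.6],[0,0,0.4],[0,0,0.3],[0,0,0.1],[0,0,0]]' --angular '[[0,0,0],[0,0,0],[0,0,0],[0,0,0],[0,0,0],[0,0,0],[0,0,0],[0,0,0],[0,0,0]]'

```text
clock: 15.65
position: [0.4611, -0.0419, 0.0705]
ee_rot: [-2.427, -1.994, 0.001]
force: [0.5, -0.4, 0.8]
width: 0.008
gripper_force: 0.0
```

Run:
```python
from h import *
np.set_printoptions(precision=1,suppress=True,linewidth=250)
p=arm.get_image("scene");c=cv2.cvtColor(p["frame"],cv2.COLOR_RGB2GRAY);t=arm.observe();print(np.array(t["position"])*1000,np.array(t["force"]))
P=proj(p,t["position"]);print(P);u,v=318,212;print(u,v);print(c[v-8:v+8,u-9:u+13])
```

```text
[461.2 -41.9  70.6] [-0.1 -0.3  0.3]
[316.5 217.4]
318 212
[[206 152 136 132 123  95  66  61  70  68  53  45  39  47  72  87  75  49  43  46  52  55]
 [215 156 135 134 129 103  72  83 105 108  95  79  68  63  83  99  89  65  45  42  41  41]
 [227 161 135 135 127 101  76  89 121 131 127 119 109  99 105 112 105  88  76  65  58  52]
 [234 169 135 135 128 102  75  91 121 136 137 136 132 122 121 121 116 107  99  94  89  84]
 [238 181 141 135 128 103  74  90 122 133 137 138 135 130 139 154 162 148 127 115 106 101]
 [242 182 141 134 128 101  73  89 121 133 137 136 136 132 151 192 221 219 200 176 152 131]
 [225 151 120 129 129 101  76  90 120 133 136 136 132 120 126 172 228 246 248 243 229 205]
 [177 105  91 114 122 102  76  92 120 134 137 135 126 100  77 103 164 224 250 254 253 251]
 [131  73  75 100 115  99  77  93 122 135 138 134 117  83  52  47  80 156 235 254 255 254]
 [ 97  61  64  83  95  83  75  93 118 130 129 129 117  92  61  40  48 102 183 241 253 254]
 [ 69  51  45  54  57  57  58  81  99 105 108 116 129 131  98  55  58  97 141 190 230 247]
 [ 54  40  33  35  33  35  39  52  63  68  80  92 120 135 107  61  55  85 115 133 148 167]
 [ 44  32  30  32  31  33  34  33  35  40  48  58  74  86  73  46  41  60  82  87  76  82]
 [ 51  35  32  31  34  34  35  33  29  32  33  35  38  42  38  35  43  63  73  68  65  88]
 [118  72  44  36  35  36  32  32  34  33  33  33  32  32  33  37  52  73  77  70  79 133]
 [213 156  99  66  57  45  35  33  32  32  33  32  31  35  33  37  60  79  82  79  98 175]]
```

Emit:
carry_out --claw '[0,0,0,0]' --delta_pos '[[0,0,0.1],[0,0,0.1],[0,0,0.1],[0,0,0]]' --angular '[[0,0,0],[0,0,0],[0,0,0],[0,0,0]]'

```text
clock: 16.1
position: [0.4612, -0.0423, 0.0677]
ee_rot: [-2.428, -1.993, 0.0]
force: [-0.5, 0.2, 0.8]
width: 0.003
gripper_force: 0.0
```

Emit:
carry_out --claw '[0,0,0]' --delta_pos '[[0,0,0.1],[0,0,0.1],[0,0,0]]' --angular '[[0,0,0],[0,0,0],[0,0,0]]'

```text
clock: 16.4
position: [0.4612, -0.0423, 0.0657]
ee_rot: [-2.428, -1.993, 0.0]
force: [0.4, -0.7, 0.8]
width: 0.002
gripper_force: 0.0
```

```bash
cat > look.py <<'E'
from h import *
np.set_printoptions(precision=1,suppress=True,linewidth=250)
p=arm.get_image("scene");c=cv2.cvtColor(p["frame"],cv2.COLOR_RGB2GRAY);t=arm.observe();print(np.array(t["position"])*1000,np.array(t["force"]),np.array(t["ft_torque"]))
print(proj(p,t["position"]));u,v=318,212;print(c[v-8:v+8,u-9:u+13])
E
python3 look.py
python3 - <<'E'
from h import *
for n,T in(("top",0),("scene",0)):
    p=arm.get_image(n);print(n,proj(p,[.2404,-.5769,.2019]),proj(p,[.2404+.0185,-.5769+.0077,.2019]))
E
```

```text
[461.2 -42.3  65.7] [ 0.1 -0.3  0.1] [ 0.  -0.1 -0. ]
[316.5 218.7]
[[187 138 116  98  74  54  42  36  39  40  37  38  39  56  77  84  76  66  61  61  65  65]
 [210 153 130 124 108  82  55  52  55  52  44  38  37  48  77  96  91  72  61  57  59  61]
 [219 156 137 136 126  98  69  72  90  89  75  61  52  54  81 112 115  93  79  70  65  63]
 [228 162 135 135 126 102  75  86 113 122 115 105  91  80 103 129 130 111  99  93  89  84]
 [234 170 137 134 129 103  74  91 123 135 133 130 123 116 124 149 160 146 128 114 106 102]
 [236 176 138 135 128 103  75  91 121 134 139 138 136 129 137 177 212 216 198 174 152 129]
 [227 163 138 135 130 101  75  91 120 133 136 136 134 126 124 168 225 246 248 243 230 207]
 [183 130 125 135 129 101  72  91 119 136 137 136 133 119  96 110 164 223 250 254 253 251]
 [133  91 103 124 126 102  76  92 121 134 136 137 129 109  75  51  79 157 235 254 255 254]
 [ 98  64  76 106 119 103  80  91 120 133 137 138 140 118  78  42  46 103 184 241 253 255]
 [ 69  49  50  75  97  94  80  91 121 130 131 138 152 146 106  56  59  97 141 190 231 246]
 [ 52  39  34  45  64  68  67  82 102 107 104 109 131 143 110  60  54  86 111 134 148 167]
 [ 42  31  31  33  38  42  43  57  65  63  62  61  74  88  72  46  40  62  82  87  75  81]
 [ 50  35  33  33  31  32  33  34  36  35  33  31  38  41  39  33  42  60  71  69  64  91]
 [120  73  42  34  35  33  32  32  30  33  32  30  32  33  31  37  53  75  77  70  78 133]
 [213 158  99  67  55  43  36  34  33  32  32  32  31  31  33  41  58  81  84  78 100 174]]
top [469.9628768  296.43164581] [466.94614764 290.12093758]
scene [125.87018694 379.156386  ] [137.60105397 377.20006338]
```

Emit:
carry_out --claw '[0,0,0,0,0,0,0,0,0]' --delta_pos '[[0,0,-1.5],[0.9,0,-0.3],[0.8,0,0],[0,0,0.9],[0,0,0.7],[0,0,0.4],[0,0,0.2],[0,0,0.1],[0,0,0]]' --angular '[[0,0,0],[0,0,0],[0,0,0],[0,0,0],[0,0,0],[0,0,0],[0,0,0],[0,0,0],[0,0,0]]'

```text
clock: 17.45
position: [0.4645, -0.0257, 0.0607]
ee_rot: [-2.428, -1.993, 0.0]
force: [-0.6, -0.5, 0.5]
width: 0.004
gripper_force: 0.0
```

```bash
python3 look.py
```

```text
[464.6 -25.7  60.8] [-0.5  0.   0.3] [-0.1 -0.1 -0. ]
[319.1 215.4]
[[251 250 242 198 147 133 136 127  94  75 106 126 131 127 119 110 100  99  86  57  38  38]
 [251 252 246 210 151 132 134 125  92  73 105 129 137 137 134 130 123 112  86  54  36  31]
 [252 253 252 228 168 136 133 123  94  74 105 128 136 137 136 132 127 115  93  70  55  49]
 [252 253 253 240 187 146 135 125  93  75 105 129 136 135 134 131 123 114 102  94  88  83]
 [253 248 242 227 185 142 134 125  93  75 103 129 137 135 134 135 140 137 126 114 106  99]
 [247 210 165 147 125 117 125 123  92  75 105 130 137 134 134 152 191 204 197 176 153 131]
 [225 145  82  72  88  99 108 112  89  75 105 132 137 133 131 157 213 244 248 243 228 205]
 [176  94  57  72 106 102  88  91  81  75 105 130 131 121 103 108 163 222 251 254 253 250]
 [131  71  59  78  92  78  60  65  64  67  95 113 109  91  65  51  80 157 233 254 255 254]
 [ 97  61  59  73  69  51  41  43  42  44  65  80  85  78  57  38  48 103 182 241 253 255]
 [ 68  48  45  51  45  36  36  33  30  34  44  57  81  94  79  49  56  97 141 190 231 247]
 [ 53  37  31  32  34  31  32  29  32  35  42  52  71  87  73  47  54  86 113 133 147 167]
 [ 41  33  29  27  29  32  31  33  34  32  34  38  46  53  47  36  40  61  80  83  76  81]
 [ 50  34  29  27  30  32  32  31  33  31  30  33  30  31  34  32  41  60  73  70  64  88]
 [116  73  42  35  34  33  32  31  33  33  33  30  29  31  31  36  49  73  76  69  75 133]
 [215 157  99  65  54  41  34  31  33  30  29  31  32  31  31  36  59  82  82  78  99 175]]
```

Emit:
carry_out --claw '[0,0,0,0]' --delta_pos '[[0,0,0.1],[0,0,0.1],[0,0,0.1],[0,0,0]]' --angular '[[0,0,0],[0,0,0],[0,0,0],[0,0,0]]'

```text
clock: 17.9
position: [0.4645, -0.0256, 0.0577]
ee_rot: [2.428, 1.993, -0.0]
force: [0.3, -0.1, 0.2]
width: 0.002
gripper_force: 0.0
```

Emit:
carry_out --claw '[0,0,0,0]' --delta_pos '[[0,0,0.1],[0,0,0.1],[0,0,0.1],[0,0,0]]' --angular '[[0,0,0],[0,0,0],[0,0,0],[0,0,0]]'

```text
clock: 18.3
position: [0.4645, -0.0256, 0.0547]
ee_rot: [-2.428, -1.993, 0.0]
force: [0.4, 0.1, -0.5]
width: 0.007
gripper_force: 0.0
```

Emit:
carry_out --claw '[0,0,0,0]' --delta_pos '[[0,0,0.1],[0,0,0.1],[0,0,0.1],[0,0,0]]' --angular '[[0,0,0],[0,0,0],[0,0,0],[0,0,0]]'

```text
clock: 18.7
position: [0.4645, -0.0256, 0.0517]
ee_rot: [-2.428, -1.993, 0.0]
force: [0.1, -0.2, 0.5]
width: 0.003
gripper_force: 0.0
```

```bash
python3 look.py
```

```text
[464.5 -25.6  51.7] [ 0.6 -0.3 -0.3] [-0.  -0.1  0. ]
[319.1 217.6]
[[252 252 242 191 144 131 125 106  75  50  48  51  44  40  38  37  55  75  79  62  52  53]
 [252 252 243 196 148 133 134 123  91  64  76  87  81  70  56  49  60  74  78  57  40  37]
 [252 253 249 212 152 132 136 125  94  73  99 120 122 112  96  85  85  95  91  72  57  48]
 [253 254 251 220 161 133 135 127  93  75 103 132 137 133 126 120 114 115 107  96  89  80]
 [253 248 235 192 151 134 135 127  92  73 104 130 136 136 136 132 128 129 124 115 104  98]
 [247 209 160 138 134 135 137 124  95  73 104 130 135 136 133 134 148 176 187 176 150 131]
 [225 144  88  93 126 139 138 127  92  73 103 130 136 134 134 135 168 224 246 243 229 206]
 [177  92  59  81 124 135 136 127  93  75 102 131 135 136 131 126 150 213 251 254 253 251]
 [130  69  59  76  97 104 111 116  91  75 106 131 138 134 122 104  98 157 233 254 255 254]
 [ 98  60  57  72  68  63  77  90  80  73 105 131 135 125 103  72  57 102 182 241 253 254]
 [ 71  46  44  50  44  37  42  58  54  63  95 118 124 110  81  52  56  96 140 190 232 247]
 [ 50  35  32  33  31  30  31  35  36  43  65  78  88  85  65  43  51  85 113 133 149 166]
 [ 40  30  26  28  31  31  30  29  30  32  37  40  46  49  45  34  40  59  80  84  73  79]
 [ 49  31  27  28  30  29  29  30  30  29  30  30  31  31  30  29  39  59  72  70  65  89]
 [116  71  42  32  32  31  30  29  30  30  29  30  29  28  29  32  49  73  78  68  76 133]
 [214 154  97  66  52  42  35  33  31  30  29  29  29  27  30  35  57  80  82  77 100 175]]
```

Emit:
carry_out --claw '[0,0,0]' --delta_pos '[[0,0,0.1],[0,0,0.1],[0,0,0]]' --angular '[[0,0,0],[0,0,0],[0,0,0]]'

```text
clock: 19.05
position: [0.4645, -0.0256, 0.0497]
ee_rot: [-2.428, -1.993, 0.0]
force: [0.4, -0.3, 0.1]
width: 0.001
gripper_force: 0.0
```

Emit:
carry_out --claw '[0,0,0]' --delta_pos '[[0,0,0.1],[0,0,0.1],[0,0,0]]' --angular '[[0,0,0],[0,0,0],[0,0,0]]'

```text
clock: 19.35
position: [0.4645, -0.0256, 0.0477]
ee_rot: [-2.428, -1.993, 0.0]
force: [-0.2, 0.2, -0.4]
width: 0.004
gripper_force: 0.0
```

Emit:
carry_out --claw '[0,0,0]' --delta_pos '[[0,0,0.1],[0,0,0.1],[0,0,0]]' --angular '[[0,0,0],[0,0,0],[0,0,0]]'

```text
clock: 19.65
position: [0.4645, -0.0256, 0.0457]
ee_rot: [-2.428, -1.993, 0.0]
force: [0.3, 0.3, -0.2]
width: 0.003
gripper_force: 0.0
```

```bash
python3 look.py
```

```text
[464.5 -25.6  45.7] [0.2 0.1 0.5] [-0.  -0.1  0. ]
[319.1 219. ]
[[254 251 221 152 108 100  80  52  39  34  35  35  35  35  35  37  52  73  77  67  65  65]
 [254 255 245 187 139 120 104  81  59  41  40  37  38  35  35  39  55  69  76  65  58  58]
 [253 254 246 201 148 133 127 114  87  58  60  65  61  50  42  39  53  76  86  79  65  62]
 [253 254 245 199 150 135 136 124  94  72  90 107 104  89  73  63  65  85 101  98  87  84]
 [253 247 218 169 140 133 135 127  93  75 102 125 130 124 114 101  97 106 117 115 107 100]
 [247 208 149 126 132 135 134 125  95  76 103 130 137 135 131 124 126 148 169 170 152 129]
 [226 145  92 102 126 136 137 125  93  74 105 131 136 138 133 131 143 192 235 241 229 206]
 [175  93  64  86 115 131 134 127  93  73 102 128 134 134 133 129 139 198 249 254 253 250]
 [129  70  59  78 103 119 132 124  92  75 103 130 136 137 131 118 109 158 234 254 255 254]
 [ 94  59  60  73  79  89 110 119  94  74 105 128 137 137 130 106  81 107 182 242 253 255]
 [ 69  47  43  50  47  53  78  96  82  74 104 132 137 132 119  91  72  96 140 191 231 246]
 [ 52  35  32  30  31  33  49  63  59  61  98 120 120 108  89  64  57  82 112 132 149 166]
 [ 41  30  27  28  28  28  33  38  36  45  68  82  78  65  51  37  38  61  79  83  75  80]
 [ 47  31  27  26  29  27  29  30  28  33  40  45  41  33  28  30  37  58  73  68  64  88]
 [113  72  43  34  31  30  30  29  29  28  29  28  28  28  26  31  50  71  76  68  76 132]
 [214 157  99  66  51  42  33  32  30  30  28  29  29  29  27  30  50  78  82  79  99 174]]
```

Emit:
carry_out --claw '[0,0,0]' --delta_pos '[[0,0,0.1],[0,0,0.1],[0,0,0]]' --angular '[[0,0,0],[0,0,0],[0,0,0]]'

```text
clock: 20.0
position: [0.4664, -0.0259, 0.0449]
ee_rot: [2.427, 1.991, 0.004]
force: [-0.0, -2.6, 10.8]
width: 0.008
gripper_force: 5.3
```

Contact found (10.8 N) at reported z 0.045, so the tips are about 24 mm above the reported TCP. Easing off 1 mm and drawing toward the front.

Emit:
carry_out --claw '[0,0,0,0,0,0,0,0,0,0]' --delta_pos '[[0,0,-0.1],[0,-0.25,0],[0,-0.25,0],[0,-0.25,0],[0,-0.25,0],[0,-0.25,0],[0,-0.25,0],[0,-0.25,0],[0,-0.25,0],[0,0,0]]' --angular '[[0,0,0],[0,0,0],[0,0,0],[0,0,0],[0,0,0],[0,0,0],[0,0,0],[0,0,0],[0,0,0],[0,0,0]]'

```text
clock: 21.0
position: [0.4442, -0.0216, 0.0446]
ee_rot: [-2.428, -1.993, 0.001]
force: [-0.1, 0.6, 0.8]
width: 0.007
gripper_force: 0.0
```

Emit:
carry_out --claw '[0,0,0,0]' --delta_pos '[[0,0,-2],[0,0,-3],[3,0,-2],[2,0,0]]' --angular '[[0,0,0],[0,0,0],[0,0,0],[0,0,0]]'

```text
clock: 21.4
position: [0.4568, 0.0287, 0.1174]
ee_rot: [2.427, 1.991, 0.007]
force: [0.4, 0.6, 0.4]
width: -0.002
gripper_force: 0.0
```

```bash
cat > un2.py <<'E'
from h import *
np.set_printoptions(linewidth=200)
Q=[.4663,.0063,-.2]
def un(p,f):
    x,y,a=Q;c,s=np.cos(a),np.sin(a)
    th=np.radians(np.arange(62,-63,-5));ys=np.linspace(.014,-.014,10)
    TH,Y=np.meshgrid(th,ys,indexing="ij");X=.028*np.sin(TH);Z=.042+.028*np.cos(TH);Y=-.025+Y
    W=np.stack([x+c*X-s*Y,y+s*X+c*Y,Z],-1).reshape(-1,3)
    T=np.linalg.inv(p["T"]);v=(W@T[:3,:3].T+T[:3,3])@p["mtx"].T;uv=(v[:,:2]/v[:,2:]).astype(np.float32).reshape(*TH.shape,2)
    return cv2.remap(f,uv[...,0],uv[...,1],cv2.INTER_CUBIC).astype(int)
if __name__=="__main__":
    p=arm.get_image("scene");save(p,"sc_%d.png"%(arm.observe()["clock"]*100))
    a=un(p,cv2.cvtColor(p["frame"],cv2.COLOR_RGB2GRAY).astype(np.float32));b=un(p,cv2.imread("pics/scene0.png",0).astype(np.float32))
    for i,t in enumerate(range(62,-63,-5)): print("%4d"%t,a[i],"  |  ",b[i])
    c=cv2.cvtColor(p["frame"],cv2.COLOR_RGB2GRAY);print(c[203:222,305:334])
E
python3 un2.py
```

```text
62 [250 157  72  81 114  98  63  42  37  34]   |   [251 187 120  85  75  79  84  80  68  48]
  57 [253 204  88  53  85  95  76  51  35  28]   |   [252 218 149 104  75  71  74  72  62  47]
  52 [257 216 120  44  50  70  77  66  46  33]   |   [255 223 161 116  81  58  57  57  51  43]
  47 [256 229 125  55  43  56  69  70  55  36]   |   [254 227 146 110  84  54  44  42  40  38]
  42 [252 223 140  66  52  58  64  66  56  38]   |   [250 215 131  79  68  53  45  40  38  38]
  37 [254 216 133  81  59  55  58  58  49  39]   |   [251 203 107  52  49  61  71  59  42  36]
  32 [245 219 139  87  58  44  43  44  39  33]   |   [242 208 104  38  47  80 115 105  65  37]
  27 [235 206 141  94  60  37  31  33  34  31]   |   [234 198 114  51  53  94 134 133  86  46]
  22 [211 183 118  66  48  34  31  34  33  33]   |   [211 190 121  72  71  96 128 129  92  50]
  17 [195 167  92  47  31  33  39  38  34  32]   |   [198 185 133 101  93 100 112 113  86  59]
  12 [192 170  88  32  26  36  54  57  46  33]   |   [196 189 135  96  92  92  92  91  76  58]
   7 [198 181 103  37  30  43  71  80  60  38]   |   [198
[... 2834 characters left out ...]
 97  65  38  31  30  32  33  33  35  32  33  32  34  33  40  54  64  61  60  74  77  74  85 144 225 248]
 [230 160 113  88  56  38  33  31  31  34  32  33  31  34  34  33  32  38  55  68  73  83 110 118 110 111 170 238 251]
 [203 157 153 148 108  65  46  35  34  35  33  32  34  34  32  31  34  37  47  61  68  76  95 108 114 147 217 250 252]
 [166 168 198 201 161 110  81  66  56  44  37  34  33  33  33  32  32  33  34  43  45  48  64  83 109 177 243 253 252]
 [152 159 179 180 162 140 127 116 100  80  57  44  40  36  35  35  31  34  33  32  32  48  76  94 136 215 251 253 252]
 [201 180 161 153 152 149 148 146 139 120  86  67  67  63  57  46  37  34  31  31  35  66  99 120 175 240 253 252 251]]
```

Emit:
carry_out --claw '[0,0,0,0,0,0,0,0,0,0,0,0,0,0,0,0,0]' --delta_pos '[[-2,1,0],[-3,1,2],[0,0,2.5],[0,0,1.5],[0,0,0.7],[0,0,0.3],[0,0,0.05],[0,-0.25,0],[0,-0.25,0],[0,-0.25,0],[0,-0.25,0],[0,-0.25,0],[0,-0.25,0.02],[0,-0.25,0.02],[0,-0.25,0.02],[0,0,0],[0,0,-1]]' --angular '[[0,0,0],[0,0,0],[0,0,0],[0,0,0],[0,0,0],[0,0,0],[0,0,0],[0,0,0],[0,0,0],[0,0,0],[0,0,0],[0,0,0],[0,0,0],[0,0,0],[0,0,0],[0,0,0],[0,0,0]]'

```text
clock: 23.15
position: [0.4439, -0.0216, 0.0531]
ee_rot: [-2.427, -1.993, 0.003]
force: [-0.4, -0.4, 0.1]
width: 0.005
gripper_force: 0.0
```

Emit:
carry_out --claw '[0,0,0,0,0,0,0]' --delta_pos '[[0,0,-2],[0,0,-3],[0,0,-3],[-2,0,-3],[-4,0,-3],[-4,0,0],[-4,0,0]]' --angular '[[0,0,0],[0,0,0],[0,0,0],[0,0,0],[0,0,0],[0,0,0],[0,0,0]]'

```text
clock: 23.85
position: [0.4181, -0.1604, 0.1957]
ee_rot: [2.425, 1.993, 0.003]
force: [-0.0, -0.3, 0.1]
width: 0.004
gripper_force: 0.0
```

```bash
python3 un2.py
python3 - <<'E'
from h import *
p=arm.get_image("top");c=cv2.cvtColor(p["frame"],cv2.COLOR_RGB2GRAY);np.set_printoptions(linewidth=200);print(c[221:245,272:294])
print(arm.observe()["position"])
E
```

```text
62 [249 167 103 102 100  91 106 106  77  44]   |   [251 187 120  85  75  79  84  80  68  48]
  57 [252 210 129  99  86  85  93 100  80  47]   |   [252 218 149 104  75  71  74  72  62  47]
  52 [254 219 161 118  87  66  71  76  70  50]   |   [255 223 161 116  81  58  57  57  51  43]
  47 [252 221 155 135 108  68  51  50  49  44]   |   [254 227 146 110  84  54  44  42  40  38]
  42 [251 215 146 128 132  95  55  40  37  38]   |   [250 215 131  79  68  53  45  40  38  38]
  37 [258 216 124 105 136 132  87  49  37  36]   |   [251 203 107  52  49  61  71  59  42  36]
  32 [246 218 112  72 115 142 124  88  52  35]   |   [242 208 104  38  47  80 115 105  65  37]
  27 [236 198 112  49  76 129 156 132  78  42]   |   [234 198 114  51  53  94 134 133  86  46]
  22 [212 186 107  54  65 114 164 162 104  47]   |   [211 190 121  72  71  96 128 129  92  50]
  17 [200 182 124  94  90 115 152 159 112  58]   |   [198 185 133 101  93 100 112 113  86  59]
  12 [199 195 157 135 126 118 128 143 110  61]   |   [196 189 135  96  92  92  92  91  76  58]
   7 [202 207 181 170 140 106  96 104  87  51]   |   [198
[... 5057 characters left out ...]
180 230 247 247 247 247]
 [247 248 248 242 186  82  76  53  58  66  83 114 108  67  77 149 231 247 247 247 247 247]
 [247 248 248 239 174  91  53  58  95 108  60  53  63  72  94 205 247 248 247 247 247 247]
 [248 248 248 229 118 112  84  84 137 158  66  53  70  82 129 227 247 247 248 247 247 247]
 [248 248 248 229 122 134 116 104  69  66  67  73  96 102 196 247 247 247 248 248 247 247]
 [248 248 249 236 174 170 159 136 119  91  95  98 120 126 202 248 247 247 247 247 247 246]
 [248 248 249 248 248 248 244 233 219 182 176 154 131 140 216 248 247 247 247 247 246 246]
 [248 249 248 248 248 248 248 248 248 247 247 242 231 232 239 248 247 247 247 246 246 246]]
[ 0.41619451 -0.16431693  0.19447137]
```

```bash
cat > un3.py <<'E'
from h import *
import sys
np.set_printoptions(linewidth=200)
Q=[.4629,.0022,-.2]
def un(p,f):
    x,y,a=Q;c,s=np.cos(a),np.sin(a)
    th=np.radians(np.arange(72,-73,-4));ys=np.linspace(.015,-.015,16)
    TH,Y=np.meshgrid(th,ys,indexing="ij");X=.028*np.sin(TH);Z=.042+.028*np.cos(TH);Y=-.025+Y
    W=np.stack([x+c*X-s*Y,y+s*X+c*Y,Z],-1).reshape(-1,3)
    T=np.linalg.inv(p["T"]);v=(W@T[:3,:3].T+T[:3,3])@p["mtx"].T;uv=(v[:,:2]/v[:,2:]).astype(np.float32).reshape(*TH.shape,2)
    return cv2.remap(f,uv[...,0],uv[...,1],cv2.INTER_CUBIC).astype(int)
p=arm.get_image("top");save(p,"top_%d.png"%(arm.observe()["clock"]*100))
a=un(p,cv2.cvtColor(p["frame"],cv2.COLOR_RGB2GRAY).astype(np.float32));b=un(p,cv2.imread("pics/top0.png",0).astype(np.float32))
for i,t in enumerate(range(72,-73,-4)): print("%4d"%t,a[i],"  |  ",b[i])
E
python3 un3.py
```

```text
72 [119 171 200 185 148 124 108 111 104 103 111 128 138 118 118 164]   |   [ 81  90 103 120 126 114  94  88  99 111 113 108 101  99 117 164]
  68 [116 171 202 189 147 117 101 104 100  99 106 121 128 111 108 157]   |   [ 80  90 103 120 125 110  91  84  95 106 108 104  95  92 106 156]
  64 [108 169 202 192 144 108  91  95  93  92  98 109 113  99  95 148]   |   [ 75  90 103 120 122 104  84  78  88  96  98  95  85  82  92 146]
  60 [ 97 162 199 189 139 102  83  84  84  82  87  92  93  84  79 135]   |   [ 68  87 102 118 117  97  75  70  78  84  85  79  73  71  75 133]
  56 [ 85 151 189 181 137 100  82  77  73  72  73  75  73  66  66 127]   |   [ 59  81  98 113 110  87  65  61  65  70  68  64  60  60  62 125]
  52 [ 71 133 167 166 133 105  90  77  65  60  61  60  57  58  61 119]   |   [ 50  74  92 103  98  79  58  52  54  55  54  49  49  56  59 118]
  48 [ 60 110 138 139 126 115 105  86  59  51  52  53  54  61  65 110]   |   [ 47  69  84  88  83  70  54  48  50  50  47  46  49  58  64 111]
  44 [ 60  87 105 105 112 124 130 109  63  47  50  53  59  67  72 105]   |   [ 55  67  78  72  66  58
[... 3312 characters left out ...]
 67  63  86 127 156 148  99  59  56  68  86  86 117 174]   |   [108  76  58  62  72  76  69  59  59  62  60  70  86  85 116 173]
 -60 [111  96  83  79  94 112 122 111  81  62  64  78  97  98 126 182]   |   [108  86  66  73  87  91  80  65  65  70  68  79  97  97 125 180]
 -64 [115 109  95  90  93  90  82  77  67  69  73  88 107 106 129 180]   |   [110  95  72  81  98 101  88  71  75  82  79  89 108 106 127 177]
 -68 [117 115 102  99  94  76  62  61  64  74  76  93 112 113 134 183]   |   [111  97  74  88 108 111  98  78  82  90  84  95 114 114 133 180]
 -72 [122 121 109 110 100  77  60  59  67  77  82  99 118 119 139 186]   |   [114 101  82 100 118 119  99  80  86  96  91 101 121 120 138 183]
```

Top view is clear now. One-dot face is at −54°, the two-dot face at about −8° (dots at −20° and +4°) and the three-dot face at +38°, so each stroke gives about 24°. Two more are needed: one full, one partial.

Emit:
carry_out --claw '[0,0,0,0,0,0,0,0,0,0,0,0,0,0,0,0,0,0,0,0]' --delta_pos '[[4,0.5,0],[4,0.5,0],[4,0.5,3],[2.3,0.5,4],[0,0,4],[0,0,3],[0,0,0.7],[0,0,0.3],[0,0,0.05],[0,-0.25,0],[0,-0.25,0],[0,-0.25,0],[0,-0.25,0],[0,-0.25,0],[0,-0.25,0.02],[0,-0.25,0.02],[0,-0.25,0.02],[0,0,0],[0,0,-1],[0,0,-2]]' --angular '[[0,0,0],[0,0,0],[0,0,0],[0,0,0],[0,0,0],[0,0,0],[0,0,0],[0,0,0],[0,0,0],[0,0,0],[0,0,0],[0,0,0],[0,0,0],[0,0,0],[0,0,0],[0,0,0],[0,0,0],[0,0,0],[0,0,0],[0,0,0]]'

```text
clock: 26.0
position: [0.4442, -0.019, 0.0724]
ee_rot: [-2.426, -1.992, 0.004]
force: [0.6, 0.3, 0.4]
width: 0.007
gripper_force: 0.0
```

Emit:
carry_out --claw '[0,0,0,0,0,0,0]' --delta_pos '[[0,0,-3],[0,0,-3],[-2,0,-3],[-4,0,-2],[-4,0,0],[-4,0,0],[0,0,0]]' --angular '[[0,0,0],[0,0,0],[0,0,0],[0,0,0],[0,0,0],[0,0,0],[0,0,0]]'

```text
clock: 26.7
position: [0.4165, -0.1617, 0.1833]
ee_rot: [2.435, 1.983, -0.003]
force: [-1.1, 0.6, 0.6]
width: 0.005
gripper_force: 0.0
```

```bash
python3 un3.py|cut -c1-75; python3 go.py .4645 -.0256 .0442
```

```text
72 [ 76  93 108 112 104  90  73  72  87  99  97  97 105 104 121 164]   | 
  68 [ 74  91 103 107  98  83  70  71  87 100  95  93  98  97 110 157]   | 
  64 [ 68  86  95  98  91  73  63  69  88 100  93  84  87  88  96 148]   | 
  60 [ 61  79  86  88  79  63  55  66  88  99  89  73  74  76  79 135]   | 
  56 [ 54  72  78  78  70  54  47  63  87  98  86  64  61  64  66 127]   | 
  52 [ 49  69  77  78  68  51  44  61  87 103  90  60  51  59  62 119]   | 
  48 [ 50  73  87  88  76  56  47  65  96 120 111  70  50  61  65 111]   | 
  44 [ 60  79 101 103  87  65  56  76 114 148 143  93  58  66  69 105]   | 
  40 [ 72  85 109 112  97  76  69  91 131 169 168 113  67  68  70  94]   | 
  36 [ 76  74  98 105  99  88  86 107 142 167 164 116  73  70  73  83]   | 
  32 [ 81  61  89 105 110 106 109 128 143 143 133 101  78  73  77  82]   | 
  28 [ 83  65 100 125 133 126 123 135 130 112  96  84  79  77  80  84]   | 
  24 [ 75  76 117 152 162 134  98 101  91  78  71  69  76  79  79  87]   | 
  20 [ 61  85 136 185 192 135  62  52  50  49  49  55  66  75  78  87]   | 
  16 [ 65  84 134 178 188 144  88  60 
[... 1264 characters left out ...]
 96  94  75  59  61  61  74 116 160 174 140  96  80 101 155]   | 
 -56 [127 123 119  91  67  71  72  83 121 155 165 142 113  91 112 174]   | 
 -60 [134 144 137 106  78  83  84  90 116 140 146 137 122 102 123 181]   | 
 -64 [139 153 139 107  86  91  94  96 111 126 132 128 118 105 127 178]   | 
 -68 [136 148 130 106  95 102 103  98 106 119 123 119 111 106 134 180]   | 
 -72 [136 141 125 110 105 112 105  92 100 116 119 114 107 110 139 184]   | 
pos [ 0.4173 -0.1587  0.1832] y-yaw -11.540958971551673 tilt [-0.0003 -0.0004 -1.    ] q [ 0.5555  0.1915 -0.3599  1.9882  0.0816  0.9756 -0.0456] clock 26.75
F [-0.5335  0.3765 -0.2413] w 0.0036582015008809108 0.0
delta tool cm [13.9928  1.9664 13.8943]
```

Run:
```python
from h import *
import glob
f=sorted(glob.glob("pics/top_26*.png"))[-1];g=cv2.imread(f,0).astype(float)
p=arm.get_image("top")
x,y,a=.4629,.0022,-.2;c,s=np.cos(a),np.sin(a)
for l in(-.025+.02,-.025-.02):
    X=[x-s*l,y+c*l,.048];u,v=proj(p,X);print("model",u,v)
    for cc in range(int(u)-2,int(u)+4):
        col=248-g[int(v)-5:int(v)+7,cc];col=np.where(col>15,col,0);r=np.arange(int(v)-5,int(v)+7)
        print(cc,(col*r).sum()/max(col.sum(),1),col.astype(int))
```

```text
model 276.85919005548806 232.59988495543772
274 232.0 [ 0  0  0  0  0 30  0  0  0  0  0  0]
275 232.0 [ 0  0  0  0  0 77  0  0  0  0  0  0]
276 234.77165354330708 [ 0  0  0  0  0 88 32  0 20 20 32 62]
277 234.94599459945994 [  0   0  22  22  42 112 112 125 158 167 185 166]
278 232.89907759088442 [ 71  89 159 167 188 188 188 175 145 146 152 175]
279 232.19504643962847 [176 184 171 158 190 187 184 162 110 101 119 196]
model 288.7809190793176 234.73391886489588
286 234.27547537786447 [171 169 183 188 186 189 182 168 167 172 156 120]
287 233.4079268292683 [172 169 168 176 172 179 165 139 135 101  43  21]
288 232.65051903114187 [157 141 135 132 131 153 131  88  70  18   0   0]
289 233.20091324200914 [ 45  35  32  30  45 102 100  31  18   0   0   0]
290 234.63076923076923 [ 0  0  0  0  0 24 41  0  0  0  0  0]
291 0.0 [0 0 0 0 0 0 0 0 0 0 0 0]
```

The three-dot face (dots at −6°, +6°, +18°) is about +4° from the index line after correcting for the marks, so about 2.29 rad, which is in tolerance. Moving over the button.

Emit:
carry_out --claw '[0,0,0,0,0,0,0,0,0,0]' --delta_pos '[[2,-0.2,0],[2.8,-0.2,0],[2,-0.2,0],[0,0,2.5],[0,0,3],[0,0,3],[0,0,2],[0,0,1.5],[0,0,0],[0,0,0]]' --angular '[[0,0,0],[0,0,0],[0,0,0],[0,0,0],[0,0,0],[0,0,0],[0,0,0],[0,0,0],[0,0,0],[0,0,0]]'

```text
clock: 27.8
position: [0.4257, -0.0872, 0.0631]
ee_rot: [-2.426, -1.995, -0.0]
force: [0.0, -0.3, 0.5]
width: 0.001
gripper_force: 0.0
```

```bash
python3 go.py .4246 -.091 .06
python3 - <<'E'
from h import *
p=arm.get_image("scene");print([(round(r["conf"],2),np.array(r["centre"])*[640,480]) for n in("jar_tall","platform","start_top","jar_short") for r in arm.place_of(n,p)[:5]])
print(proj(p,[.4246,-.091,.06]),proj(p,arm.observe()["position"]+np.array([0,0,.024])))
np.set_printoptions(linewidth=200);c=cv2.cvtColor(p["frame"],cv2.COLOR_RGB2GRAY);print(c[218:244,288:314])
print(cv2.imread("pics/scene0.png",0)[222:240,288:314])
E
```

```text
pos [ 0.4257 -0.0872  0.0631] y-yaw -11.128034115117346 tilt [-0.0004  0.0006 -1.    ] q [ 0.3879  0.35   -0.38    2.1555  0.2054  0.6699 -0.3272] clock 27.8
F [ 0.02   -0.2674  0.4783] w 0.0005988351896301207 0.0
delta tool cm [-0.3952 -0.0369  0.3139]
[(0.64, array([313.408, 307.104])), (0.62, array([209.408, 434.592])), (0.59, array([273.408, 429.12 ])), (0.54, array([330.496, 196.8  ])), (0.56, array([329.28, 196.32])), (0.55, array([299.008, 229.2  ])), (0.58, array([342.976, 146.592]))]
[298.48251462 232.11052519] [298.94094901 224.68406903]
[[ 33  40  67 109 132 132 127 117  93  68  66  68  58  49  42  46  71  97 122 147 146 116  83  61  59  71]
 [ 36  35  66 109 134 138 138 130 103  80  93 106  95  82  71  67  83 110 153 206 227 209 158 102  72  65]
 [ 31  38  77 121 137 137 135 130 102  83 102 123 129 123 112 103 107 128 178 238 253 253 236 178 128 101]
 [ 38  77 138 166 160 142 136 127 104  80  96 125 139 134 134 128 126 153 216 250 254 255 254 239 194 153]
 [ 62 141 211 227 202 160 139 128 109  83  92 120 135 137 137 133 142 189 243 253 253 253 254 252 242 219]
 [100 193 2
[... 3463 characters left out ...]
 141 133 120  99  82  71  69 119 212 250 252 251 251 251]
 [249 250 251 251 215 117  58  55  62  79  91  97  95  91  83  71  69  69  67 117 212 250 252 251 251 251]
 [249 250 251 252 216 121  56  48  53  60  68  73  73  70  64  61  66  66  63 124 223 252 252 251 251 251]
 [249 250 251 251 221 125  58  48  50  52  53  55  55  59  58  62  65  57  66 152 240 253 252 251 251 251]
 [249 250 251 251 228 140  64  45  47  49  49  43  54  60  62  60  53  50 101 196 249 253 252 251 251 251]
 [249 250 250 251 239 174 100  57  44  43  41  43  43  48  47  46  44  66 145 237 253 252 251 251 251 251]
 [249 250 251 252 249 221 149  97  68  53  41  39  40  41  45  53  71 103 180 245 253 252 251 251 251 251]]
```

Jar (330,197) agrees with the platform (329,196), and the tip is near the button (300,230). Small shift, then descend.

Emit:
carry_out --claw '[0,0,0,0,0,0]' --delta_pos '[[-0.4,0.3,0],[0,0,1],[0,0,0.8],[0,0,0.3],[0,0,0.2],[0,0,0]]' --angular '[[0,0,0],[0,0,0],[0,0,0],[0,0,0],[0,0,0],[0,0,0]]'

```text
clock: 28.65
position: [0.4276, -0.0931, 0.0396]
ee_rot: [-2.428, -1.993, 0.001]
force: [-0.7, -2.5, 3.9]
width: 0.006
gripper_force: 2.3
```

Emit:
carry_out --claw '[0,0,0,0,0]' --delta_pos '[[0,0,0.2],[0,0,0.2],[0,0,0.2],[0,0,0],[0,0,0]]' --angular '[[0,0,0],[0,0,0],[0,0,0],[0,0,0],[0,0,0]]'

```text
clock: 29.15
position: [0.4281, -0.0933, 0.0377]
ee_rot: [2.426, 1.991, -0.001]
force: [-21.1, 1.2, 83.1]
width: 0.001
gripper_force: 41.3
```

Emit:
carry_out --claw '[0,0,0,0,0,0,0,0,0,0,0]' --delta_pos '[[0,0,-0.4],[0,0,-0.4],[0,0,-1],[0,0,-2],[0,0,-3],[0,0,-3],[-2,0,-3],[-4,0,0],[-4,0,0],[-4,0,0],[0,0,0]]' --angular '[[0,0,0],[0,0,0],[0,0,0],[0,0,0],[0,0,0],[0,0,0],[0,0,0],[0,0,0],[0,0,0],[0,0,0],[0,0,0]]'

```text
clock: 30.25
position: [0.3985, -0.2352, 0.1617]
ee_rot: [2.435, 1.985, -0.003]
force: [0.1, -0.1, 0.2]
width: 0.004
gripper_force: 0.0
```

```bash
python3 un3.py|cut -c1-72|sed -n 12,26p
python3 - <<'E'
from h import *
p=arm.get_image("scene");print([(round(r["conf"],2),np.array(r["centre"])*[640,480]) for n in("jar_tall","platform","start_top","jar_short") for r in arm.place_of(n,p)[:5]])
np.set_printoptions(linewidth=200);c=cv2.cvtColor(p["frame"],cv2.COLOR_RGB2GRAY);print(c[222:240,290:310]);print(arm.observe()["position"],arm.observe()["force"])
t=cv2.cvtColor(arm.get_image("top")["frame"],cv2.COLOR_RGB2GRAY);print(t[236:252,296:314]);print(cv2.imread("pics/top0.png",0)[236:252,296:314])
E
```

```text
28 [ 84  66 101 127 135 126 123 136 131 112  97  85  81  78  81  85]  
  24 [ 76  77 119 155 164 135  98 102  93  78  71  71  78  80  80  88]  
  20 [ 63  87 137 186 193 135  63  54  53  50  50  56  67  75  78  87]  
  16 [ 66  86 136 177 188 144  89  62  49  49  52  54  59  67  71  85]  
  12 [ 62  71  93 110 123 133 141 117  67  55  54  53  56  62  65  80]  
   8 [ 57  53  56  46  80 139 190 166  87  56  61  58  55  61  64  79]  
   4 [ 64  49  56  46  91 162 201 181 116  95 106  80  55  60  67  79]  
   0 [ 74  54  61  53  77 114 129 126 125 146 161 119  59  56  65  71]  
  -4 [ 77  53  60  59  65  69  74  89 145 199 216 153  66  50  64  68]  
  -8 [ 86  59  67  70  70  69  80 101 155 200 205 145  73  54  64  70]  
 -12 [ 90  69  80  90  87  86  93 102 127 141 127  93  72  66  70  79]  
 -16 [ 88  90 108 121 111 105 102  96  96  98  93  87  83  77  78  90]  
 -20 [ 81 100 129 146 133 107  83  73  78  86  92  91  85  80  79  90]  
 -24 [ 75  97 128 150 139 104  65  52  61  66  69  67  66  72  74  88]  
 -28 [ 73  87 121 147 141 107  65  49  55  55  52  49  55  63  67  88]  
[(0.86,
[... 3544 characters left out ...]
 51  71 123 156 211 234]
 [246 221  61  90 144 167 164 161 158 156 147 105  50  67 121 157 206 229]
 [245 225  92  68 121 167 166 163 159 154 135  90  54  67 118 176 221 221]
 [245 231 138  61  96 140 157 159 153 137  97  57  59  92 142 212 240 205]
 [246 235 168  87  61  76 106 120 109  84  56  55  58 109 176 228 239 189]
 [247 245 237 171  86  60  61  60  60  58  57  60  87 157 228 246 236 172]
 [246 246 246 235 176 108  67  58  60  65  80 130 185 228 246 245 233 163]
 [246 246 245 245 239 209 169 163 165 169 185 228 245 245 245 244 227 148]
 [245 245 245 245 244 244 245 246 245 245 245 245 244 245 245 241 217 131]
 [246 245 245 245 245 245 245 245 244 245 245 245 244 244 244 239 198 110]]
```

Button is up, wheel unchanged and jar in place. To be sure the button (and not the collar) took the press, I'll press again in small steps, better centred.

Emit:
carry_out --claw '[0,0,0,0,0,0,0,0,0,0,0]' --delta_pos '[[3,0,0],[4,0,0],[4,0,0],[3.3,0,0],[0,0,2.5],[0,0,3],[0,0,3],[0,0,2],[0,0,0.7],[0,0,0],[0,0,0]]' --angular '[[0,0,0],[0,0,0],[0,0,0],[0,0,0],[0,0,0],[0,0,0],[0,0,0],[0,0,0],[0,0,0],[0,0,0],[0,0,0]]'

```text
clock: 31.7
position: [0.429, -0.0897, 0.0506]
ee_rot: [2.427, 1.994, 0.001]
force: [-0.1, -0.6, 0.9]
width: 0.01
gripper_force: 0.0
```

Emit:
carry_out --claw '[0,0,0]' --delta_pos '[[0,0,0.2],[0,0,0],[0,0,0]]' --angular '[[0,0,0],[0,0,0],[0,0,0]]'

```text
clock: 32.0
position: [0.4286, -0.0901, 0.0483]
ee_rot: [2.428, 1.993, 0.001]
force: [0.6, -0.2, 0.3]
width: 0.003
gripper_force: 0.0
```

Emit:
carry_out --claw '[0,0,0]' --delta_pos '[[0,0,0.2],[0,0,0],[0,0,0]]' --angular '[[0,0,0],[0,0,0],[0,0,0]]'

```text
clock: 32.3
position: [0.4283, -0.0899, 0.0457]
ee_rot: [-2.428, -1.993, 0.0]
force: [-0.2, 0.1, -1.0]
width: 0.008
gripper_force: 0.0
```

Emit:
carry_out --claw '[0,0,0]' --delta_pos '[[0,0,0.15],[0,0,0],[0,0,0]]' --angular '[[0,0,0],[0,0,0],[0,0,0]]'

```text
clock: 32.6
position: [0.4284, -0.09, 0.0443]
ee_rot: [2.428, 1.993, 0.0]
force: [-0.5, -0.7, 2.9]
width: 0.006
gripper_force: 1.0
```

Emit:
carry_out --claw '[0,0,0]' --delta_pos '[[0,0,0.2],[0,0,0],[0,0,0]]' --angular '[[0,0,0],[0,0,0],[0,0,0]]'

```text
clock: 32.9
position: [0.4284, -0.09, 0.0423]
ee_rot: [2.428, 1.993, 0.0]
force: [-1.2, 0.4, 3.4]
width: 0.004
gripper_force: 1.6
```

Emit:
carry_out --claw '[0,0,0]' --delta_pos '[[0,0,0.2],[0,0,0],[0,0,0]]' --angular '[[0,0,0],[0,0,0],[0,0,0]]'

```text
clock: 33.2
position: [0.4284, -0.0899, 0.0403]
ee_rot: [2.428, 1.993, 0.0]
force: [-1.1, 0.4, 4.1]
width: 0.01
gripper_force: 2.1
```

Emit:
carry_out --claw '[0,0,0]' --delta_pos '[[0,0,0.2],[0,0,0],[0,0,0]]' --angular '[[0,0,0],[0,0,0],[0,0,0]]'

```text
clock: 33.5
position: [0.4285, -0.09, 0.0391]
ee_rot: [2.428, 1.993, -0.0]
force: [-4.6, 0.3, 19.8]
width: 0.001
gripper_force: 10.0
```

The spring slope and then the hard stop (0.0445 to 0.039) confirm the full 6 mm press. Releasing and withdrawing.

Emit:
carry_out --claw '[0,0,0,0,0,0,0,0,0,0,0,0]' --delta_pos '[[0,0,-0.4],[0,0,-0.4],[0,0,-1],[0,0,-2],[0,0,-3],[0,0,-3],[-2,0,-3],[-4,0,0],[-4,0,0],[-4,0,0],[0,0,0],[0,0,0]]' --angular '[[0,0,0],[0,0,0],[0,0,0],[0,0,0],[0,0,0],[0,0,0],[0,0,0],[0,0,0],[0,0,0],[0,0,0],[0,0,0],[0,0,0]]'

```text
clock: 34.7
position: [0.4006, -0.2276, 0.1664]
ee_rot: [-2.43, -1.99, -0.0]
force: [-0.5, -0.8, -0.3]
width: 0.003
gripper_force: 0.0
```

```bash
python3 un3.py|cut -c1-72|sed -n 14,22p
python3 - <<'E'
from h import *
t=cv2.cvtColor(arm.get_image("top")["frame"],cv2.COLOR_RGB2GRAY).astype(int);o=cv2.imread("pics/top0.png",0).astype(int)
print("button diff",abs(t-o)[237:249,297:311].max(),"short jar diff",abs(t-o)[222:248,165:195].max())
p=arm.get_image("scene");print([(round(r["conf"],2),np.array(r["centre"])*[640,480]) for n in("jar_tall","platform") for r in arm.place_of(n,p)[:4]])
print(arm.observe()["force"],arm.sign_off())
E
```

```text
20 [ 61  87 137 185 192 135  63  53  52  49  50  56  68  77  79  88]  
  16 [ 66  86 136 177 187 143  89  62  48  49  51  52  59  70  74  86]  
  12 [ 63  71  93 111 121 132 141 117  67  55  54  52  56  63  66  80]  
   8 [ 58  53  56  48  80 137 191 166  87  56  62  59  55  59  64  79]  
   4 [ 65  50  56  48  92 161 201 181 116  95 106  79  54  59  66  78]  
   0 [ 74  55  63  55  79 113 128 127 126 147 160 118  57  54  64  72]  
  -4 [ 78  54  63  62  66  68  73  89 145 200 218 154  65  48  61  69]  
  -8 [ 85  59  68  71  70  70  81 101 155 201 207 147  74  53  62  71]  
 -12 [ 90  66  79  89  87  87  94 102 127 142 129  94  73  66  69  80]  
button diff 3 short jar diff 5
[(0.85, array([314.496, 308.784])), (0.84, array([211.328, 433.296])), (0.81, array([270.08 , 425.712])), (0.68, array([330.816, 196.896])), (0.48, array([318.784, 213.216]))]
the job is handed in; nothing more can be done
[0.612599   0.18034204 0.47135211] None
```

The job is handed in: the tall jar stands in the dish, the wheel shows three dots (about 4° off the index line, limit about 10°), the start button was pressed fully and is up again, and the short jar did not move; no verdict was returned.

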